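Strain-check the glass dishes and load the steriliser

TASK

Check the closed glass Petri dishes on the black rubber mat for strain, one after another, beginning with the one nearest the robot and working outwards: hold each one level and still for three seconds in the polariscope, midway between its two round windows and centred on them, then set it flat in the steriliser's slide-in tray (draw that out first), the dishes side by side, never stacked. When all are loaded push the tray fully home, and only then press the start button on top of the steriliser. Never let a dish drop, do not bump the polariscope, and leave the other things on the bench where they are.

Things in the scene. Friction and masses are not known exactly. Their poses are not given: they have to be found in the camera images.
- dish_1: closed round glass Petri dish with lid, a single piece, 60 mm across the lid (55 mm at the lowest 5 mm), 18 mm high, about 60 g, white disc on top; at the start it is place 1 of a row of four places 78 mm apart on the mat, counted from the robot outwards (place 1 nearest); some places are empty. Origin: centre of the dish, 9 mm above its underside; z up through the lid.
- dish_2: closed round glass Petri dish with lid, a single piece, 60 mm across the lid (55 mm at the lowest 5 mm), 18 mm high, about 60 g, white disc on top; at the start it is place 2 of a row of four places 78 mm apart on the mat, counted from the robot outwards (place 1 nearest); some places are empty. Origin: centre of the dish, 9 mm above its underside; z up through the lid.
- dish_3: closed round glass Petri dish with lid, a single piece, 60 mm across the lid (55 mm at the lowest 5 mm), 18 mm high, about 60 g, white disc on top; at the start it is place 3 of a row of four places 78 mm apart on the mat, counted from the robot outwards (place 1 nearest); some places are empty. Origin: centre of the dish, 9 mm above its underside; z up through the lid.
- dish_4: closed round glass Petri dish with lid, a single piece, 60 mm across the lid (55 mm at the lowest 5 mm), 18 mm high, about 60 g, white disc on top; at the start it is place 4 of a row of four places 78 mm apart on the mat, counted from the robot outwards (place 1 nearest); some places are empty. Origin: centre of the dish, 9 mm above its underside; z up through the lid.
- mat: fixed flat black rubber mat, 360 x 120 x 3 mm, under the row of dishes; origin under its middle at bench level, x along the row away from the robot
- polariscope: fixed bench polariscope: grey base 160 x 290 x 18 mm; square lamp head at +y and round black analyser head at -y, 205 mm high, 35 to 50 mm thick, facing each other across an open 190 mm gap; in each a round 74 mm window with cross hairs; black cross on the base below mid-gap. Origin: on the bench under mid-gap; y along the light path from analyser to lamp, z up.
- beam (a point): the viewing point: on the common axis of the two windows, midway between them, 160 mm above the bench; axes as the polariscope. A dish is viewed with its centre here, level, lid up.
- steriliser: fixed white dry-heat steriliser, 260 mm wide, 128 high, 190 deep; steel loading shelf, top 12 mm up, stands 185 mm out in front with side guides 8 mm high, 226 mm apart. Chamber opening 226 mm wide, 12 to 55 mm above the bench. Origin: on the bench under the middle of the front face; x into the chamber (the tray is drawn out to -x).
- tray: loose slide-in tray, 0.5 kg, 150 (x) by 220 mm (y), on the shelf between the guides. Floor 3 mm, rims 10 mm high, inside 142 x 212: four dishes fit at x +-34, y +-50 mm. Front panel 50 mm high at x -75 to -81 stops on the front face. Origin: middle of underside; x into chamber. In steriliser frame: home x = 75 mm; starts at 35 to 75; for loading from above draw to x about -90.
- tray_handle (a point): middle of the tray's black handle bar, 10 x 10 mm thick and 97 mm long along the tray's y, 75 mm in front of the panel, 38 mm above the bench; in the tray's frame at x = -156, z = 26 mm; can be pinched from above
- start (a joint): white start button on top of the steriliser, spring-loaded, pressed straight down: 0 released, 6 mm fully down (5 N); counts from 3.5 mm
- start_top (a point): middle of the start button's top face, diameter 26 mm, about 145 mm above the bench
- amber_bottle: amber screw-cap jar, 60 mm across, 105 mm high; stands loose on the bench and is to be left alone; origin: centre of its underside
- beaker: empty glass beaker, 84 mm across, 110 mm high; stands loose on the bench and is to be left alone; origin: centre of its underside
- wash_bottle: white wash bottle with blue spout, 68 mm across, 205 mm high; stands loose on the bench and is to be left alone; origin: centre of its underside
- jug: clear plastic measuring jug, 100 mm across, 130 mm high; stands loose on the bench and is to be left alone; origin: centre of its underside
- tip_box: closed pipette-tip box, 115 x 80 x 65 mm; stands loose on the bench and is to be left alone; origin: centre of its underside

How it is judged:
On the way, in this order (a step that is already met when the one before it is completed fails the run):
1. the dish that started nearest, at place 1, is held level and still for 2.5 s in the polariscope, its centre within 18 mm of the windows' axis (sideways, in height) and 30 mm of mid-gap (x of dish_1 in the frame of beam between -0.018 and 0.018 m and y of dish_1 in the frame of beam between -0.03 and 0.03 m and z of dish_1 in the frame of beam between -0.018 and 0.018 m and angle between dish_1's own z axis and vertical below 0.15 rad and linear speed of dish_1 below 0.03 m/s), for 2.5 s.
2. the dish that started at place 2 is held level and still for 2.5 s in the polariscope, its centre within 18 mm of the windows' axis (sideways, in height) and 30 mm of mid-gap (x of dish_2 in the frame of beam between -0.018 and 0.018 m and y of dish_2 in the frame of beam between -0.03 and 0.03 m and z of dish_2 in the frame of beam between -0.018 and 0.018 m and angle between dish_2's own z axis and vertical below 0.15 rad and linear speed of dish_2 below 0.03 m/s), for 2.5 s.
3. the dish that started at place 3 is held level and still for 2.5 s in the polariscope, its centre within 18 mm of the windows' axis (sideways, in height) and 30 mm of mid-gap (x of dish_3 in the frame of beam between -0.018 and 0.018 m and y of dish_3 in the frame of beam between -0.03 and 0.03 m and z of dish_3 in the frame of beam between -0.018 and 0.018 m and angle between dish_3's own z axis and vertical below 0.15 rad and linear speed of dish_3 below 0.03 m/s), for 2.5 s.
4. the dish that started farthest, at place 4, is held level and still for 2.5 s in the polariscope, its centre within 18 mm of the windows' axis (sideways, in height) and 30 mm of mid-gap (x of dish_4 in the frame of beam between -0.018 and 0.018 m and y of dish_4 in the frame of beam between -0.03 and 0.03 m and z of dish_4 in the frame of beam between -0.018 and 0.018 m and angle between dish_4's own z axis and vertical below 0.15 rad and linear speed of dish_4 below 0.03 m/s), for 2.5 s.
5. the start button is pressed down with every dish flat in the tray and the tray fully home (value of joint start above 0.0035 m and x of tray in the frame of steriliser above 0.067 m and x of dish_1 in the frame of tray between -0.07 and 0.07 m and y of dish_1 in the frame of tray between -0.105 and 0.105 m and z of dish_1 in the frame of tray between 0.006 and 0.019 m and angle between each of dish_1, dish_2, dish_3, dish_4's own z axis and vertical below 0.1 rad and x of dish_2 in the frame of tray between -0.07 and 0.07 m and y of dish_2 in the frame of tray between -0.105 and 0.105 m and z of dish_2 in the frame of tray between 0.006 and 0.019 m and x of dish_3 in the frame of tray between -0.07 and 0.07 m and y of dish_3 in the frame of tray between -0.105 and 0.105 m and z of dish_3 in the frame of tray between 0.006 and 0.019 m and x of dish_4 in the frame of tray between -0.07 and 0.07 m and y of dish_4 in the frame of tray between -0.105 and 0.105 m and z of dish_4 in the frame of tray between 0.006 and 0.019 m), for 0.05 s.
At the end, for the whole second after the job is handed in: Every dish present lies flat (within 0.1 rad, right way up) on the floor of the tray, none stacked; the tray is home in the steriliser (to 8 mm); the button is released and all is at rest (x of tray in the frame of steriliser above 0.067 m and x of dish_1 in the frame of tray between -0.07 and 0.07 m and y of dish_1 in the frame of tray between -0.105 and 0.105 m and z of dish_1 in the frame of tray between 0.006 and 0.019 m and angle between each of dish_1, dish_2, dish_3, dish_4's own z axis and vertical below 0.1 rad and x of dish_2 in the frame of tray between -0.07 and 0.07 m and y of dish_2 in the frame of tray between -0.105 and 0.105 m and z of dish_2 in the frame of tray between 0.006 and 0.019 m and x of dish_3 in the frame of tray between -0.07 and 0.07 m and y of dish_3 in the frame of tray between -0.105 and 0.105 m and z of dish_3 in the frame of tray between 0.006 and 0.019 m and x of dish_4 in the frame of tray between -0.07 and 0.07 m and y of dish_4 in the frame of tray between -0.105 and 0.105 m and z of dish_4 in the frame of tray between 0.006 and 0.019 m and value of joint start below 0.002 m and linear speed of each of tray, dish_1, dish_2, dish_3, dish_4 below 0.02 m/s); the robot touches nothing.
It fails at once if the polariscope is struck with more than 20 N (contact force between polariscope and anything else above 20 N).
It fails at once if a bench item that is not part of the job is moved by more than 30 mm (distance of any of amber_bottle, beaker, wash_bottle, jug, tip_box from where it was at the start of the episode above 0.03 m).
It fails at once if a dish is dropped: it falls free of the fingers from more than about 40 mm above the bench ((height (world z) of dish_1 above 0.06 m and linear speed of dish_1 above 0.3 m/s and contact force between the fingers and dish_1 below 0.05 N) or (height (world z) of dish_2 above 0.06 m and linear speed of dish_2 above 0.3 m/s and contact force between the fingers and dish_2 below 0.05 N) or (height (world z) of dish_3 above 0.06 m and linear speed of dish_3 above 0.3 m/s and contact force between the fingers and dish_3 below 0.05 N) or (height (world z) of dish_4 above 0.06 m and linear speed of dish_4 above 0.3 m/s and contact force between the fingers and dish_4 below 0.05 N)).
Of dish_1, dish_2, dish_3, dish_4 only 2 to 4 are there at a start; the rules pass over those that are not, and their reading is None.
At some moment in a run one of dish_1, dish_2, dish_3, dish_4 may be knocked a few centimetres aside while the robot is not near it.
It also fails if it takes over 210 s, if anything falls off the work surface, if the arm or the gripper's body presses on something with over 40 N, if the wrist force passes 120 N, or if a joint passes its speed limit or range.

ROBOT

A 6-joint arm with a two-finger parallel gripper is mounted at the origin on the work surface. World frame = base frame: x ahead of the robot, y to its left, z up, the work surface at z = 0. Lengths are in m, angles in rad, forces in N, time in s.
With the tool pointing down it reaches from about 0.25 to 0.775 m from the base axis. Payload 4 kg.
Tool frame: the origin (TCP) lies midway between the tips of the shut fingers; the grasp point (between the pads) lies 19 mm behind it (grip_point_offset is the distance from the TCP to the grasp point, in m); z points along the fingers, y is the line along which they close (so a half turn about z gives the same grasp; the last joint's range is limited). The gripper opens to 94 mm and grips with 3 to 60 N. Pads are 16 mm wide; open, the fingers measure 119 mm over their backs; the gripper's body (75 mm by 177 mm) begins 78 mm behind the grasp point.
Start: joints at [1.017, 0.087, 1.371, -0, 1.684, -0.103], TCP at [0.24, 0.495, 0.206] pointing down, gripper open.
Joint ranges: [-3.1, 3.1], [-0.76, 2.03], [0.27, 2.55], [-1.08, 4.22], [0.17, 2.65], [-2.57, 2.57]. Speed limits (rad/s): [2.79, 2.79, 3.14, 3.14, 3.14, 3.14].

INTERFACE

Orientations are given as [roll, pitch, yaw] about the fixed x, y, z axes, in that order (R = Rz(yaw) Ry(pitch) Rx(roll)).
In Python, from bench import * gives the robot as it stands.
- The arm moves only by the tool carry_out, never from a script. Its argument "commands" is a list of rows, each a list of 6 numbers: the shift along the tool's x, y, z in m, then the turn, a rotation vector about the tool's x, y, z in rad. In form: [[tx, ty, tz, rx, ry, rz], ...]. A call has exactly 5 rows; each row is the pose to reach, as a shift and turn from the pose commanded when the call began, along the tool's axes at that moment; what a row does not reach only later rows make up. A row lasts 1/10 s, in which the tool goes at most 50 mm and 8.59 degrees, less where a joint would pass 70% of its speed; a pose out of reach is approached as far as the arm can. A call with a gripper value outside its range is refused whole. "jaw" is the opening, from 0 (shut) to 1 (fully open), set as the call begins (left out, the last holds). The fingers move at their own pace and stop on an object; the grip force is fixed at half the most. Time passes only in rows, so rows that repeat a pose let the fingers close, or fill a call up. It gives the time, the measured TCP pose, the force, the opening and the grip force at its end, in the units of the state.
- get_obs(): the state, without advancing time (a new reading comes with each control period).
- snapshot(name): name is "scene" or "top" or "wrist"; returns a dict with "img" (400x640x3 uint8, red, green, blue), "range_z" (400x640 float32, m along the optical axis (not along the pixel's ray), 0 where there is no reading), "fx", "fy", "cx", "cy" (pixels), "distortion" ([k1, k2, p1, p2, k3] as OpenCV has them; the pictures are not rectified), "R" (3x3) and "t" (3): a world point X has camera coordinates R X + t. Camera axes: x right, y down, z forward; pixel columns grow to the right and rows downward; lengths in m; the calibration is good to about 2 mm. A picture is of the moment at which its call begins.
- close_job(): hands the job in; it is judged then, once.
The state is a dict: "time": time; "joint_positions": joint angles; "qvel": joint speeds; "joint_torque": joint torques, N m; "tool_pos": TCP position; "ee_rot": TCP orientation; "wrist_force": force on the tool from outside, world axes, zero at the start; "wrist_torque": the same for the moment, N m; "width": finger opening in m; "finger_force": force on a finger pad.
Only numpy, scipy, OpenCV 4.12 (cv2) and the standard library are available. Lean on these libraries where they do the work, as an engineer would, in place of code of your own. Each camera call takes 0.05 s, during which the arm holds its last target. There are 200 camera calls.

## Working session

There is one attempt and no reset: what is moved stays moved. The work goes in short steps, Python scripts to look and compute and a tool call to move; the robot and the scene stay as the last step left them, time stands still between calls to the robot, and variables do not carry over. Pictures are saved under pics/ and viewed, at most 14 in all, crops included, and the job is handed in when it is done.

Besides the shell and the picture viewer there is one more tool, called after "Request:" as a command line: name --pt "numbers of a row" for each row, then --argument value for the rest. carry_out: Moves the arm, as the interface text tells. Its arguments: {"type":"object","properties":{"commands":{"type":"array","items":{"type":"array","items":{"type":"number"}}},"jaw":{"type":"number"}},"required":["commands"]}

```bash
ls; mkdir -p pics
cat > h.py <<'E'
from bench import *
import numpy as np, cv2
def snap(name,fn=None):
    s=snapshot(name)
    if fn: cv2.imwrite('pics/'+fn+'.png',cv2.cvtColor(s['img'],cv2.COLOR_RGB2BGR))
    return s
def K(s): return np.array([[s['fx'],0,s['cx']],[0,s['fy'],s['cy']],[0,0,1.]])
def ray(s,uv):
    p=cv2.undistortPoints(np.array(uv,float).reshape(-1,1,2),K(s),np.array(s['distortion']))[:,0]
    d=np.c_[p,np.ones(len(p))]@np.array(s['R']); o=-np.array(s['R']).T@np.array(s['t'])
    return o,d
def onplane(s,uv,z):
    o,d=ray(s,uv); return o+d*((z-o[2])/d[:,2])[:,None]
def bydepth(s,uv):
    o,d=ray(s,uv); uv=np.array(uv).reshape(-1,2).astype(int); return o+d*s['range_z'][uv[:,1],uv[:,0]][:,None]
E
python3 - <<'E'
from h import *
import pickle
d={}
for n in ['scene','top','wrist']:
    d[n]=snap(n,n+'0'); s=d[n]
    print(n,s['fx'],-np.array(s['R']).T@s['t'],np.round(s['R'],2).tolist())
pickle.dump(d,open('s0.pkl','wb'))
print(get_obs())
E
```

```text
pics
scene 402.2874056088063 [1.19728705 0.66786616 0.91414259] [[-0.77, 0.63, 0.01], [0.41, 0.51, -0.75], [-0.48, -0.58, -0.66]]
top 365.41851840902586 [0.46071448 0.00640993 1.11006422] [[-0.03, -1.0, 0.02], [-0.98, 0.02, -0.18], [0.18, -0.03, -0.98]]
wrist 360.708473561552 [0.17825519 0.52416822 0.38549206] [[0.44, 0.9, -0.0], [0.88, -0.42, 0.23], [0.21, -0.1, -0.97]]
{'time': 0.15, 'joint_positions': array([ 1.01692507e+00,  8.77943325e-02,  1.37187051e+00, -4.20922369e-05,
        1.68360726e+00, -1.03109687e-01]), 'qvel': array([-0.00137779, -0.0022593 , -0.00465612,  0.00013024,  0.00136001,
        0.00087549]), 'joint_torque': array([ 1.81789477e-03, -3.40644157e+01, -3.02792931e+01,  7.18398322e-02,
        3.05367645e-02, -1.27410603e-04]), 'tool_pos': array([0.23941129, 0.49469859, 0.20458665]), 'ee_rot': array([-3.13991782e+00, -1.31250224e-04,  2.69082628e+00]), 'wrist_force': array([-0.5713481 ,  0.06697261, -0.36462996]), 'wrist_torque': array([ 0.00900789,  0.0189429 , -0.05327626]), 'finger_force': 0.0, 'width': 0.09418510816371031}
```

View pics/top0.png

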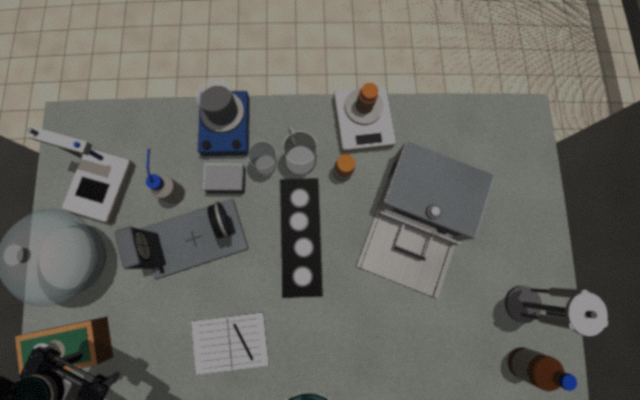

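View pics/scene0.png

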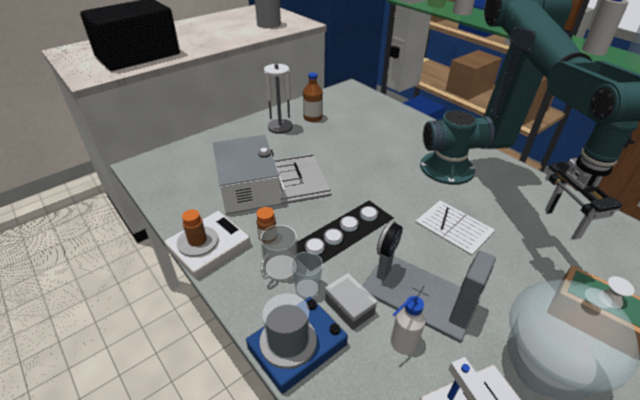

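The top view shows four dishes at (303,276), (304,247), (299,222) and (300,199). The polariscope cross is at (194,239), with the lamp head at left. The steriliser button is at (434,212) and the tray handle is near (411,240).

Run:
```python
from h import *
import pickle
d=pickle.load(open('s0.pkl','rb'))
t=d['top'];c=d['scene']
def blobs(s,box,lo,amin,amax):
    g=s['img'].min(2); x0,y0,x1,y1=box
    m=(g>lo).astype(np.uint8); k=np.zeros_like(m);k[y0:y1,x0:x1]=1
    n,l,st,ce=cv2.connectedComponentsWithStats(m*k)
    return [(ce[i]) for i in range(1,n) if amin<st[i,4]<amax]
bt=blobs(t,(283,182,321,295),120,80,600); bs=blobs(c,(295,200,395,262),150,40,600)
bt=sorted(bt,key=lambda p:-p[1]); bs=sorted(bs,key=lambda p:-p[0])
print(np.round(bt,1).tolist(),np.round(bs,1).tolist())
def tri(p,q):
    o1,d1=ray(t,[p]);o2,d2=ray(c,[q]);A=np.c_[d1[0],-d2[0]]
    x=np.linalg.lstsq(A,o2-o1,rcond=None)[0];a=o1+x[0]*d1[0];b=o2+x[1]*d2[0]
    return (a+b)/2,np.linalg.norm(a-b)
for p,q in zip(bt,bs): print('dish tri',np.round(tri(p,q)[0],4),round(tri(p,q)[1],4),'depth',np.round(bydepth(t,[p])[0],4), 'plane',np.round(onplane(t,[p],.021)[0],4))
# crops enlarged
def crop(s,box,f,fn):
    x0,y0,x1,y1=box;im=cv2.cvtColor(s['img'][y0:y1,x0:x1],cv2.COLOR_RGB2BGR)
    im=cv2.convertScaleAbs(im,alpha=1.5)
    cv2.imwrite('pics/'+fn+'.png',cv2.resize(im,None,fx=f,fy=f,interpolation=cv2.INTER_CUBIC))
a=cv2.convertScaleAbs(cv2.cvtColor(t['img'],cv2.COLOR_RGB2BGR),alpha=1.4)
L=cv2.resize(a[130:310,345:505],None,fx=2.5,fy=2.5,interpolation=3)
M=cv2.resize(a[190:290,105:255],None,fx=2.5,fy=2.5,interpolation=3)
M=cv2.copyMakeBorder(M,0,L.shape[0]-M.shape[0],0,0,0)
cv2.imwrite('pics/crop1.png',np.hstack([M,L])); print(M.shape,L.shape)
```

```text
[[302.1, 276.0], [303.3, 246.9], [298.4, 220.9], [299.2, 197.5]] [[386.5, 205.2], [368.6, 211.5], [348.8, 221.7], [333.1, 234.6], [314.5, 244.4]]
dish tri [0.4189 0.0281 0.0597] 0.0569 depth [0.4357 0.0058 0.02  ] plane [0.4357 0.0058 0.021 ]
dish tri [0.4988 0.0233 0.0755] 0.0585 depth [5.201e-01 3.000e-04 2.270e-02] plane [5.202e-01 3.000e-04 2.100e-02]
dish tri [0.5767 0.0285 0.0804] 0.0421 depth [0.598  0.0129 0.021 ] plane [0.598  0.0129 0.021 ]
dish tri [0.6436 0.0279 0.0692] 0.0501 depth [0.6691 0.0091 0.0232] plane [0.6696 0.0091 0.021 ]
(450, 375, 3) (450, 400, 3)
```

View pics/crop1.png

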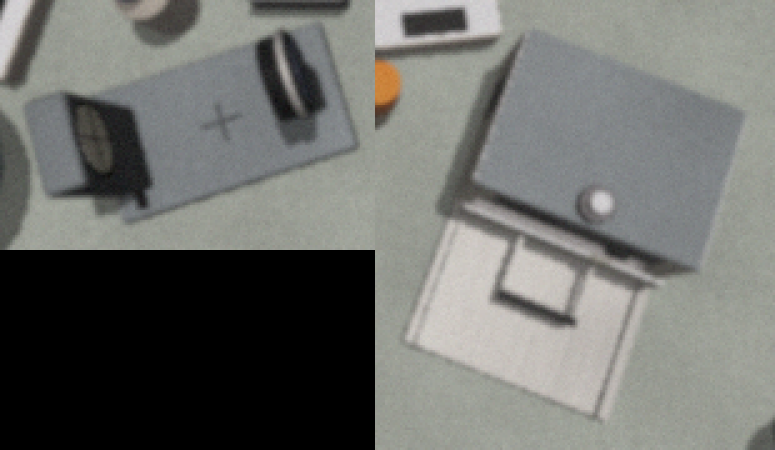

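The crop shows the cross at (222,122) and the handle bar ends at (497,295) and (575,322). The button is at (598,202). The steriliser top corners are (530,30), (745,110), (697,270) and (472,190).

Run:
```python
from h import *
import pickle
d=pickle.load(open('s0.pkl','rb'))
t=d['top'];c=d['scene']
def tri(p,q):
    o1,d1=ray(t,[p]);o2,d2=ray(c,[q]);A=np.c_[d1[0],-d2[0]]
    x=np.linalg.lstsq(A,o2-o1,rcond=None)[0];a=o1+x[0]*d1[0];b=o2+x[1]*d2[0]
    return (a+b)/2,np.linalg.norm(a-b)
for p,q in zip([[302.1, 276.0], [303.3, 246.9], [298.4, 220.9], [299.2, 197.5]],[[368.6, 211.5], [348.8, 221.7], [333.1, 234.6], [314.5, 244.4]]): print('dish tri',np.round(tri(p,q)[0],4),round(tri(p,q)[1],4))
L=lambda p:[105+p[0]/2.5-.3,190+p[1]/2.5-.3]
Rr=lambda p:[345+(p[0]-375)/2.5-.3,130+p[1]/2.5-.3]
def show(n,uv,z):
    print(n,np.round(onplane(t,[uv],z)[0],4),'depth',np.round(bydepth(t,[np.round(uv)])[0],4))
    return onplane(t,[uv],z)[0]
show('cross',L((222,122)),.018)
for p in [(320,22),(358,147),(127,222)]: show('base',L(p),.018)
show('btn',Rr((598,202)),.145)
for p in [(530,30),(745,110),(697,270),(472,190)]: show('ster',Rr(p),.128)
for p in [(497,292),(575,320)]: show('handle',Rr(p),.043)
for p in [(405,342),(603,420)]: show('shelf',Rr(p),.02)
# base edges fit via depth z near .018
z=t['range_z'];v,u=np.mgrid[0:400,0:640]
P=bydepth(t,np.c_[u.ravel(),v.ravel()]).reshape(400,640,3);valid=z>0
np.save('P.npy',P)
def comp(m,seed):
    n,l=cv2.connectedComponents(m.astype(np.uint8)); return l==l[seed[1],seed[0]]
m=(abs(P[...,2]-.128)<.008)&valid; m=comp(m,(425,180))
print('ster rect',cv2.minAreaRect(P[m][:,:2].astype(np.float32)*1000),m.sum())
m=(P[...,2]>.185)&(P[...,2]<.215)&valid&(u<260)&(v<290)&(v>190)&(u>100)
n,l,st,ce=cv2.connectedComponentsWithStats(m.astype(np.uint8))
for i in range(1,n):
    if st[i,4]>30: print('head',cv2.minAreaRect(P[l==i][:,:2].astype(np.float32)*1000),P[l==i].mean(0))
m=(abs(P[...,2]-.043)<.006)&valid&(u>390)&(u<432)&(v>240)&(v<265); print('handle pts',m.sum(),P[m].mean(0),cv2.minAreaRect(P[m][:,:2].astype(np.float32)*1000))
m=(P[...,2]>.138)&valid&(abs(u-434)<10)&(abs(v-211)<10); print('btn',m.sum(),P[m].mean(0))
```

```text
dish tri [0.4352 0.0062 0.021 ] 0.0012
dish tri [0.5198 0.0007 0.0207] 0.0015
dish tri [0.5977 0.0135 0.0211] 0.0013
dish tri [0.6691 0.0095 0.0211] 0.0013
cross [0.553  0.3268 0.018 ] depth [0.5547 0.3261 0.0154]
base [0.6717 0.2109 0.018 ] depth [0.6763 0.213  0.0018]
base [0.5197 0.1644 0.018 ] depth [0.5217 0.1654 0.0092]
base [0.4378 0.4363 0.018 ] depth [0.4393 0.4342 0.0197]
btn [ 0.6016 -0.3554  0.145 ] depth [ 0.6022 -0.354   0.1497]
ster [ 0.804  -0.3009  0.128 ] depth [ 0.8026 -0.3012  0.1295]
ster [ 0.7056 -0.5431  0.128 ] depth [ 0.7357 -0.6139  0.0031]
ster [ 0.5259 -0.4666  0.128 ] depth [ 5.334e-01 -5.296e-01  3.000e-04]
ster [ 0.6208 -0.2219  0.128 ] depth [ 0.6267 -0.233   0.0864]
handle [ 0.5129 -0.2637  0.043 ] depth [ 0.5147 -0.2669  0.0367]
handle [ 0.4776 -0.3541  0.043 ] depth [ 0.4766 -0.3542  0.0451]
shelf [ 0.4585 -0.156   0.02  ] depth [ 0.4599 -0.1589  0.0075]
shelf [ 0.3601 -0.3866  0.02  ] depth [ 0.3583 -0.3902  0.0105]
ster rect ((665.5414428710938, -384.70654296875), (271.8091125488281, 197.42921447753906), 66.72844696044922) 6263
head ((586.8256225585938, 219.20509338378906), (83.3397445678711, 37.43947219848633), 17.415735244750977) [0.58510195 0.21677194 0.19939022]
head ((519.9469604492188, 438.6429443359375), (101.59080505371094, 46.248233795166016), 18.028820037841797) [0.51940472 0.43559361 0.20216823]
handle pts 180 [ 0.49896125 -0.32206729  0.0428847 ] ((515.7880859375, -320.1176452636719), (99.61719512939453, 58.948482513427734), 69.13611602783203)
btn 165 [ 0.59884165 -0.35614499  0.14476638]
```

Request:
carry_out --pt "-0.026 -0.03 0 0 0 0" --pt "-0.052 -0.06 0 0 0 0" --pt "-0.078 -0.09 0 0 0 0" --pt "-0.104 -0.12 0 0 0 0" --pt "-0.13 -0.15 0 0 0 0" --jaw 0

```text
time: 0.65
tool_pos: [0.2912, 0.3018, 0.2051]
ee_rot: [-3.141, 0.0, 2.691]
wrist_force: [1.2, -0.2, -1.4]
width: 0.0575
finger_force: 0.0
```

Request:
carry_out --pt "-0.026 -0.03 0 0 0 0" --pt "-0.052 -0.06 0 0 0 0" --pt "-0.078 -0.09 0 0 0 0" --pt "-0.104 -0.12 0 0 0 0" --pt "-0.13 -0.15 0 0 0 0"

```text
time: 1.15
tool_pos: [0.3429, 0.1103, 0.2053]
ee_rot: [3.141, 0.0, 2.691]
wrist_force: [0.1, -0.6, -0.6]
width: 0.0174
finger_force: 0.0
```

Request:
carry_out --pt "-0.026 -0.03 0 0 0 0" --pt "-0.052 -0.06 0 0 0 0" --pt "-0.078 -0.09 0 0 0 0" --pt "-0.104 -0.12 0 0 0 0" --pt "-0.13 -0.15 0 0 0 0"

```text
time: 1.65
tool_pos: [0.3945, -0.0815, 0.2053]
ee_rot: [3.141, 0.0, 2.69]
wrist_force: [1.5, 0.8, 0.4]
width: 0.0002
finger_force: 0.0
```

Request:
carry_out --pt "-0.035 -0.04 0 0 0 -0.02" --pt "-0.07 -0.08 0 0 0 -0.04" --pt "-0.105 -0.12 0 0 0 -0.053" --pt "-0.137 -0.156 0 0 0 -0.053" --pt "-0.137 -0.156 0 0 0 -0.053"

```text
time: 2.15
tool_pos: [0.4499, -0.2844, 0.2034]
ee_rot: [-3.141, -0.002, 2.739]
wrist_force: [-0.9, 0.0, 0.1]
width: 0.0004
finger_force: 0.0
```

Run:
```python
from h import *
import pickle
w=snap('wrist','w1'); t=snap('top'); pickle.dump((w,t),open('s1.pkl','wb'))
o=get_obs();print(o['time'],o['tool_pos'],o['ee_rot'],o['width'])
```

```text
2.25 [ 0.4496216  -0.28091169  0.20419234] [ 3.14049175e+00 -2.56270060e-03  2.74139981e+00] 0.0002169370619949005
```

View pics/w1.png

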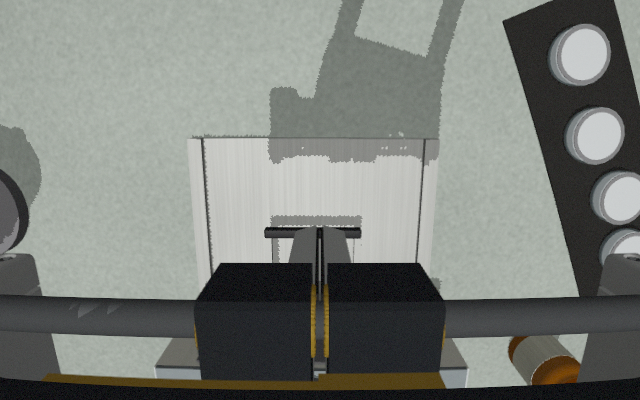

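The wrist view shows the tool axes lined up with the shelf: its front edge runs (188,139) to (438,138). The handle bar runs (265,232) to (361,232), so the 157.2° yaw holds. Next I compute exact positions in tool axes.

```bash
cat >> h.py <<'E'
YAW=2.743
TX=np.array([np.cos(YAW),np.sin(YAW)]);TY=np.array([np.sin(YAW),-np.cos(YAW)])
def ab(p): p=np.asarray(p); return np.round([p[:2]@TX,p[:2]@TY],4)
E
python3 - <<'E'
from h import *
import pickle
w,t=pickle.load(open('s1.pkl','rb'))
b=onplane(w,[(265,229),(361,229),(313,229)],.043);print('bar',b.round(4),ab(b[2]),bydepth(w,[(280,230),(350,230)]).round(4))
e=onplane(w,[(188,139),(438,138)],.012);print('shelf',e.round(4),ab(e[0]),ab(e[1]))
o=get_obs();print('tcp',ab(o['tool_pos']))
for n,p in dict(d1=(.4355,.006),d2=(.52,.0005),d3=(.598,.0131),d4=(.6693,.0093),beam=(.5535,.3262),btn=(.600,-.3558),ster=(.577,-.346)).items(): print(n,ab(p))
# dishes from wrist
g=(w['img'].min(2)>175).astype(np.uint8);g[:,:530]=0;g[200:]=0
n,l,st,ce=cv2.connectedComponentsWithStats(g)
for i in range(1,n):
    if st[i,4]>500: print(ce[i],st[i,4],onplane(w,[ce[i]],.021).round(4))
# edge angles
print(np.degrees(np.arctan2(*(b[0]-b[1])[:2])),np.degrees(np.arctan2(*(e[0]-e[1])[:2])))
E
```

```text
bar [[ 0.4703 -0.3526  0.043 ]
 [ 0.5078 -0.2646  0.043 ]
 [ 0.489  -0.3086  0.043 ]] [-0.5704 -0.0946] [[ 0.4765 -0.3387  0.0451]
 [ 0.504  -0.275   0.0443]]
shelf [[ 0.3582 -0.3936  0.012 ]
 [ 0.4586 -0.1558  0.012 ]] [-0.4829 -0.2237] [-0.4831  0.0344]
tcp [-0.5234 -0.0844]
d1 [-0.399   0.1746]
d2 [-0.479   0.2023]
d3 [-0.546   0.2442]
d4 [-0.6132  0.2683]
beam [-0.3835  0.5155]
btn [-0.6911 -0.095 ]
ster [-0.6661 -0.0949]
[583.65267808  54.146328  ] 1811 [[0.435  0.0069 0.021 ]]
[598.8104534  135.69269521] 1588 [[0.52   0.0016 0.021 ]]
[623.98181818 189.45606061] 660 [[0.5884 0.0163 0.021 ]]
-156.9282615974402 -157.1052411271107
```

Request:
carry_out --pt "-0.03 -0.004 0 0 0 0" --pt "-0.06 -0.01 0 0 0 0" --pt "-0.082 -0.01 0.02 0 0 0" --pt "-0.082 -0.01 0.05 0 0 0" --pt "-0.082 -0.01 0.08 0 0 0"

```text
time: 2.75
tool_pos: [0.5225, -0.3191, 0.1254]
ee_rot: [3.141, 0.001, 2.746]
wrist_force: [-0.2, 0.8, -0.8]
width: 0.0004
finger_force: 0.0
```

Request:
carry_out --pt "0 0 0.03 0 0 0" --pt "0 0 0.06 0 0 0" --pt "0 0 0.08 0 0 0" --pt "0 0 0.096 0 0 0" --pt "0 0 0.096 0 0 0"

```text
time: 3.25
tool_pos: [0.5203, -0.3184, 0.0271]
ee_rot: [3.14, -0.005, 2.745]
wrist_force: [-0.3, -0.0, 0.4]
width: 0.0006
finger_force: 0.0
```

Request:
carry_out --pt "0.007 0 0 0 0 0" --pt "0.014 0 0 0 0 0" --pt "0.022 0 0 0 0 0" --pt "0.036 0 0 0 0 0" --pt "0.05 0 0 0 0 0"

```text
time: 3.75
tool_pos: [0.4765, -0.3024, 0.0315]
ee_rot: [-3.141, 0.005, 2.744]
wrist_force: [3.3, -1.6, 1.5]
width: 0.0005
finger_force: 1.2
```

Request:
carry_out --pt "0.015 0 0 0 0 0" --pt "0.03 0 0 0 0 0" --pt "0.045 0 0 0 0 0" --pt "0.06 0 0 0 0 0" --pt "0.075 0 0 0 0 0"

```text
time: 4.25
tool_pos: [0.4072, -0.2734, 0.0314]
ee_rot: [-3.14, 0.006, 2.744]
wrist_force: [2.5, -1.1, 2.3]
width: 0.0004
finger_force: 1.2
```

Request:
carry_out --pt "0.012 0 0 0 0 0" --pt "0.024 0 0 0 0 0" --pt "0.034 0 0 0 0 0" --pt "0.042 0 0 0 0 0" --pt "0.046 0 0 0 0 0"

```text
time: 4.75
tool_pos: [0.3636, -0.2546, 0.0296]
ee_rot: [3.142, 0.001, 2.744]
wrist_force: [3.0, -0.9, 1.1]
width: 0.0005
finger_force: 1.4
```

Request:
carry_out --pt "-0.012 0 0 0 0 0" --pt "-0.012 0 -0.03 0 0 0" --pt "-0.012 0 -0.07 0 0 0" --pt "-0.012 0 -0.11 0 0 0" --pt "-0.012 0 -0.15 0 0 0"

```text
time: 5.25
tool_pos: [0.3749, -0.2591, 0.1799]
ee_rot: [3.141, -0.003, 2.744]
wrist_force: [1.1, 0.1, -0.4]
width: 0.0001
finger_force: 0.0
```

Run:
```python
from h import *
import pickle
t=snap('top','t2'); w=snap('wrist','w2');pickle.dump((w,t),open('s2.pkl','wb'))
a=cv2.convertScaleAbs(cv2.imread('pics/t2.png')[150:330,280:500],alpha=1.4)
cv2.imwrite('pics/t2c.png',cv2.resize(a,None,fx=3,fy=3,interpolation=3))
o=get_obs();print(o['time'],o['tool_pos'],ab(o['tool_pos']),o['ee_rot'])
```

```text
5.35 [ 0.377871   -0.26162893  0.18535264] [-0.4498 -0.0945] [-3.13820483  0.00915195  2.7440965 ]
```

View pics/t2c.png

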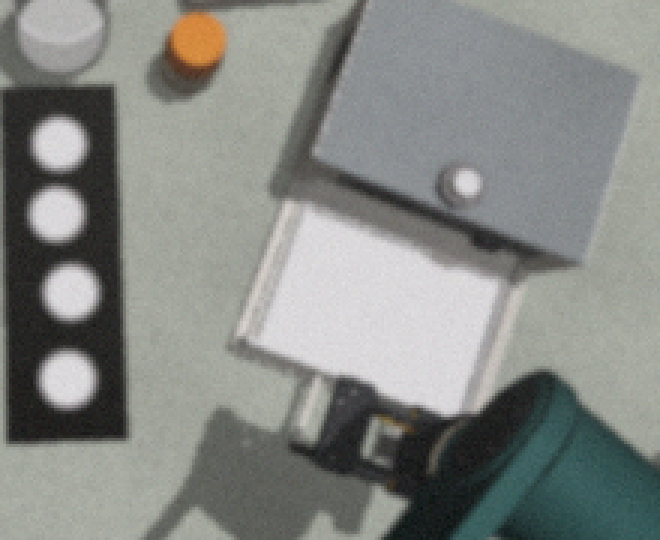

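The tray is out, and its bright floor spans about (290,205) to (470,410) in the crop. Next I hover over dish 1 with the jaw open and measure the tray with the arm out of the way.

Request:
carry_out --pt "0.01 0.04 0 0 0 0" --pt "0.02 0.08 0 0 0 0" --pt "0.03 0.12 0 0 0 0" --pt "0.04 0.16 0 0 0 0" --pt "0.048 0.2 0 0 0 0" --jaw 1

```text
time: 5.85
tool_pos: [0.4079, -0.0547, 0.1779]
ee_rot: [-3.141, -0.003, 2.743]
wrist_force: [0.2, -0.1, 0.2]
width: 0.0373
finger_force: 0.0
```

Request:
carry_out --pt "0 0.04 0.02 0 0 0" --pt "0 0.069 0.05 0 0 0" --pt "0 0.069 0.08 0 0 0" --pt "0 0.069 0.08 0 0 0" --pt "0 0.069 0.08 0 0 0"

```text
time: 6.35
tool_pos: [0.4344, 0.0073, 0.0985]
ee_rot: [-3.14, -0.003, 2.744]
wrist_force: [1.1, 0.7, 1.2]
width: 0.0769
finger_force: 0.0
```

Run:
```python
from h import *
import pickle
for i in range(4):
    t=snap('top'); o=get_obs();print(o['time'],o['tool_pos'].round(4),ab(o['tool_pos']),o['ee_rot'].round(4))
w=snap('wrist','w3');pickle.dump((w,t),open('s3.pkl','wb'))
A=np.c_[TX,TY]
def AB(P): return np.c_[P[:,:2]@A,P[:,2]]
z=t['range_z'];v,u=np.mgrid[0:400,0:640]
P=AB(bydepth(t,np.c_[u.ravel(),v.ravel()])).reshape(400,640,3);ok=(z>0)
reg=ok&(P[...,0]>-.68)&(P[...,0]<-.38)&(P[...,1]>-.24)&(P[...,1]<.05)
# panel/handle by height
m=reg&(P[...,2]>.045)&(P[...,2]<.075);print('panel',m.sum(),np.percentile(P[m],[2,50,98],axis=0).round(4).tolist())
g=t['img'].min(2)
f=(reg&(g>g[reg].max()*.82)).astype(np.uint8);n,l,st,ce=cv2.connectedComponentsWithStats(f);i=1+np.argmax(st[1:,4]);m=l==i
Q=AB(onplane(t,np.c_[u[m],v[m]],.015));print('floor',g[reg].max(),m.sum(),np.percentile(Q,[1,99],axis=0).round(4).tolist(),P[m][:,2].mean())
im=cv2.cvtColor(w['img'],cv2.COLOR_RGB2BGR)
cv2.imwrite('pics/c3.png',np.hstack([cv2.resize(cv2.convertScaleAbs(cv2.cvtColor(t['img'],cv2.COLOR_RGB2BGR)[180:310,340:490],alpha=1.3),None,fx=2.5,fy=2.5)[:320,:375],cv2.resize(im,(425,266))[:, :] if 0 else cv2.copyMakeBorder(cv2.resize(im,(425,266)),0,54,0,0,0)]))
```

```text
6.4 [0.4354 0.0069 0.0999] [-0.3986  0.1753] [-3.1414e+00 -3.0000e-04  2.7432e+00]
6.45 [0.436  0.0066 0.1007] [-0.3992  0.1753] [3.1412e+00 1.7000e-03 2.7428e+00]
6.5 [0.4362 0.0065 0.1011] [-0.3995  0.1753] [3.1409e+00 2.7000e-03 2.7426e+00]
6.55 [0.4362 0.0065 0.1012] [-0.3995  0.1753] [3.1407e+00 3.0000e-03 2.7426e+00]
panel 351 [[-0.6689, -0.2219, 0.0452], [-0.4971, -0.0886, 0.0614], [-0.4173, 0.038, 0.0735]]
floor 155 3452 [[-0.6421, -0.2172, 0.015], [-0.4998, 0.0113, 0.015]] 0.017405545247144293
```

View pics/c3.png

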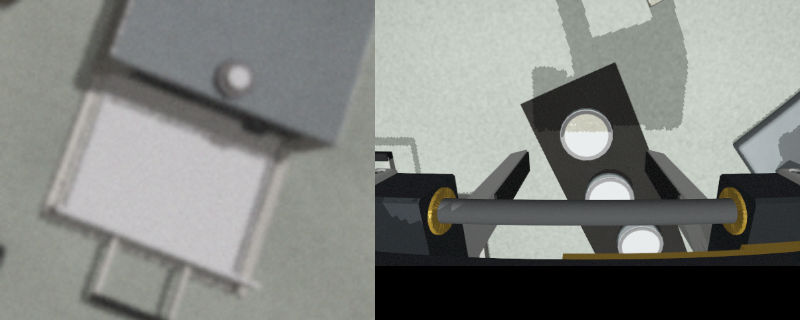

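The left crop shows the empty tray and its rims, with the front panel at the lower edge. The right (wrist) view shows dish 1 at (586,135), midway between the fingertips. I descend, grip and lift.

Request:
carry_out --pt "0 0 0.025 0 0 0" --pt "0 0 0.05 0 0 0" --pt "0 0 0.075 0 0 0" --pt "0 0 0.09 0 0 0" --pt "0 0 0.095 0 0 0"

```text
time: 7.1
tool_pos: [0.4342, 0.0069, 0.0036]
ee_rot: [-3.141, -0.002, 2.743]
wrist_force: [0.4, 0.1, 0.2]
width: 0.0941
finger_force: 0.0
```

Request:
carry_out --pt "0 0 0 0 0 0" --pt "0 0 0 0 0 0" --pt "0 0 0 0 0 0" --pt "0 0 0 0 0 0" --pt "0 0 0 0 0 0" --jaw 0

```text
time: 7.6
tool_pos: [0.4356, 0.0071, 0.0052]
ee_rot: [3.141, 0.001, 2.744]
wrist_force: [0.3, -0.4, 2.1]
width: 0.0598
finger_force: 30.0
```

Request:
carry_out --pt "0 0 0 0 0 0" --pt "0 0 0 0 0 0" --pt "0 0 0 0 0 0" --pt "0 0 0 0 0 0" --pt "0 0 0 0 0 0"

```text
time: 8.1
tool_pos: [0.4356, 0.0071, 0.0052]
ee_rot: [3.141, 0.001, 2.744]
wrist_force: [-1.6, -0.3, 6.5]
width: 0.0594
finger_force: 30.0
```

Request:
carry_out --pt "0 0 -0.004 0 0 0" --pt "0 0 -0.01 0 0 0" --pt "0 0 -0.018 0 0 0" --pt "0 0 -0.025 0 0 0" --pt "0 0 -0.025 0 0 0"

```text
time: 8.6
tool_pos: [0.4361, 0.0071, 0.0309]
ee_rot: [3.141, 0.003, 2.744]
wrist_force: [-0.8, -0.1, -0.5]
width: 0.0589
finger_force: 30.0
```

Request:
carry_out --pt "0 0 -0.025 0 0 0" --pt "0 0 -0.05 0 0 0" --pt "0 0 -0.075 0 0 0" --pt "0 0 -0.1 0 0 0" --pt "0 0 -0.123 0 0 0"

```text
time: 9.1
tool_pos: [0.435, 0.0072, 0.1536]
ee_rot: [3.141, 0.0, 2.744]
wrist_force: [-0.5, 0.5, -0.8]
width: 0.0594
finger_force: 30.0
```

Request:
carry_out --pt "0.012 0.025 0 0 0 0" --pt "0.024 0.05 0 0 0 0" --pt "0.036 0.075 0 0 0 0" --pt "0.05 0.1 0 0 0 0" --pt "0.062 0.126 0 0 0 0"

```text
time: 9.6
tool_pos: [0.4263, 0.1484, 0.1524]
ee_rot: [3.142, -0.0, 2.744]
wrist_force: [0.2, -0.5, -0.5]
width: 0.0591
finger_force: 30.0
```

Request:
carry_out --pt "0.012 0.025 0 0 0 0" --pt "0.024 0.05 0 0 0 0" --pt "0.036 0.075 0 0 0 0" --pt "0.05 0.1 0 0 0 0" --pt "0.062 0.126 0 0 0 0"

```text
time: 10.1
tool_pos: [0.4179, 0.2887, 0.1523]
ee_rot: [-3.141, -0.0, 2.744]
wrist_force: [0.4, -1.4, -0.9]
width: 0.0592
finger_force: 30.0
```

Run:
```python
from h import *
s=snap('scene','s4'); o=get_obs();print(o['time'],o['tool_pos'].round(4),ab(o['tool_pos']),o['width'],o['finger_force'])
im=cv2.imread('pics/s4.png')[150:370,300:600]
cv2.imwrite('pics/s4c.png',cv2.resize(im,None,fx=2.5,fy=2.5,interpolation=3))
```

```text
10.15 [0.4175 0.2926 0.1521] [-0.2712  0.4317] 0.05942145273909503 30.00065267086029
```

View pics/s4c.png

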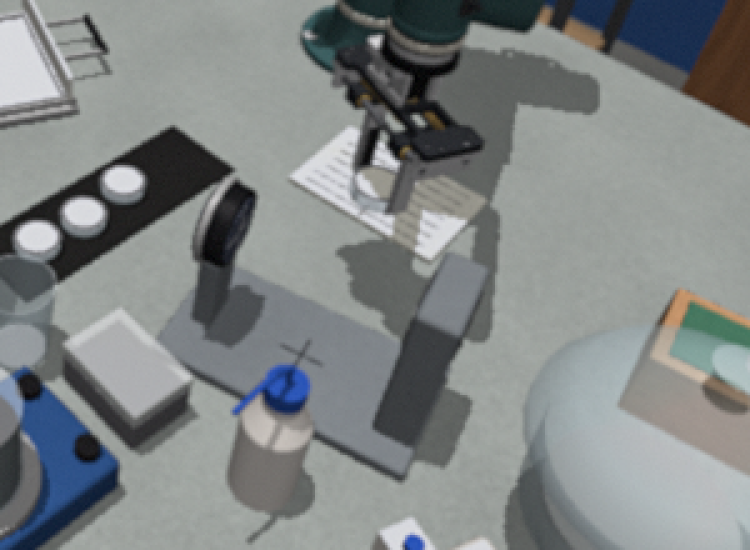

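The dish hangs level between the fingers at (380,188), and the way into the polariscope gap is clear. I move in and hold.

Request:
carry_out --pt "-0.016 0.013 0 0 0 0" --pt "-0.032 0.026 0 0 0 0" --pt "-0.048 0.039 0 0 0 0" --pt "-0.064 0.052 0 0 0 0" --pt "-0.08 0.065 0 0 0 0"

```text
time: 10.65
tool_pos: [0.5179, 0.3165, 0.152]
ee_rot: [-3.141, -0.0, 2.744]
wrist_force: [0.5, 0.8, -0.5]
width: 0.0595
finger_force: 30.0
```

Request:
carry_out --pt "-0.012 0.01 0 0 0 0" --pt "-0.022 0.018 0 0 0 0" --pt "-0.028 0.023 0 0 0 0" --pt "-0.028 0.023 0 0 0 0" --pt "-0.028 0.023 0 0 0 0"

```text
time: 11.15
tool_pos: [0.5516, 0.3267, 0.1523]
ee_rot: [-3.141, -0.001, 2.744]
wrist_force: [0.3, -0.4, -0.5]
width: 0.0594
finger_force: 30.0
```

Request:
carry_out --pt "0 0 0 0 0 0" --pt "0 0 0 0 0 0" --pt "0 0 0 0 0 0" --pt "0 0 0 0 0 0" --pt "0 0 0 0 0 0"

```text
time: 11.65
tool_pos: [0.5519, 0.3269, 0.1526]
ee_rot: [3.141, 0.0, 2.744]
wrist_force: [-0.1, -0.9, -1.1]
width: 0.0595
finger_force: 30.0
```

Run:
```python
from h import *
w=snap('wrist','w5');t=snap('top','t5');s=snap('scene','s5'); o=get_obs();print(o['time'],o['tool_pos'].round(4),ab(o['tool_pos']),o['ee_rot'].round(3),o['width'])
a=cv2.resize(cv2.imread('pics/s5.png')[180:350,350:510],None,fx=2.5,fy=2.5)
b=cv2.resize(cv2.imread('pics/w5.png'),None,fx=.6,fy=.6)
b=cv2.copyMakeBorder(b,0,a.shape[0]-b.shape[0],0,0,0);cv2.imwrite('pics/c5.png',np.hstack([a,b]))
```

```text
11.8 [0.552  0.3268 0.1525] [-0.3819  0.5155] [3.142 0.    2.744] 0.059055235393769334
```

View pics/c5.png

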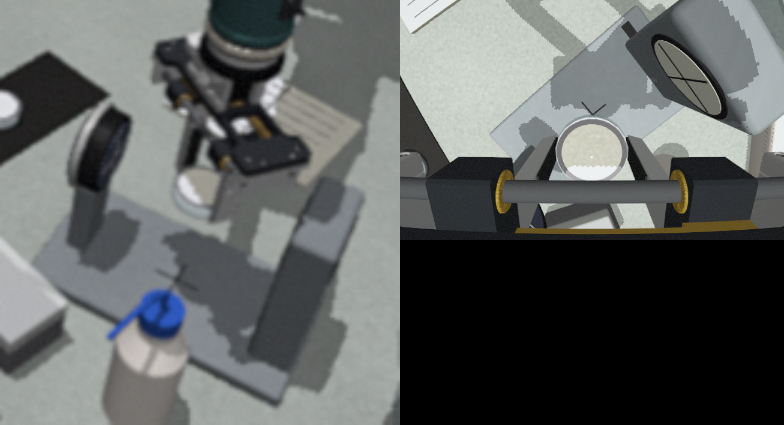

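The dish sits level between the two heads, over the cross. I hold it for the remaining time.

Request:
carry_out --pt "0 0 0 0 0 0" --pt "0 0 0 0 0 0" --pt "0 0 0 0 0 0" --pt "0 0 0 0 0 0" --pt "0 0 0 0 0 0"

```text
time: 12.3
tool_pos: [0.552, 0.3268, 0.1525]
ee_rot: [-3.142, -0.0, 2.744]
wrist_force: [0.7, 0.2, -0.5]
width: 0.0595
finger_force: 30.0
```

Request:
carry_out --pt "0 0 0 0 0 0" --pt "0 0 0 0 0 0" --pt "0 0 0 0 0 0" --pt "0 0 0 0 0 0" --pt "0 0 0 0 0 0"

```text
time: 12.8
tool_pos: [0.552, 0.3269, 0.1525]
ee_rot: [3.141, 0.0, 2.744]
wrist_force: [-0.5, -0.1, -0.6]
width: 0.0593
finger_force: 30.0
```

Request:
carry_out --pt "0 0 0 0 0 0" --pt "0 0 0 0 0 0" --pt "0 0 0 0 0 0" --pt "0 0 0 0 0 0" --pt "0 0 0 0 0 0"

```text
time: 13.3
tool_pos: [0.552, 0.3269, 0.1525]
ee_rot: [3.141, 0.0, 2.744]
wrist_force: [-0.4, 0.1, -1.7]
width: 0.0595
finger_force: 30.0
```

Request:
carry_out --pt "0 0 0 0 0 0" --pt "0 0 0 0 0 0" --pt "0 0 0 0 0 0" --pt "0 0 0 0 0 0" --pt "0 0 0 0 0 0"

```text
time: 13.8
tool_pos: [0.552, 0.3269, 0.1525]
ee_rot: [3.142, 0.0, 2.744]
wrist_force: [-0.2, -0.1, 0.1]
width: 0.0591
finger_force: 30.0
```

Request:
carry_out --pt "0 0 0 0 0 0" --pt "0 0 0 0 0 0" --pt "0 0 0 0 0 0" --pt "0 0 0 0 0 0" --pt "0 0 0 0 0 0"

```text
time: 14.3
tool_pos: [0.552, 0.3269, 0.1525]
ee_rot: [3.142, -0.0, 2.744]
wrist_force: [0.1, -0.3, -0.9]
width: 0.0592
finger_force: 30.0
```

Request:
carry_out --pt "0 0 0 0 0 0" --pt "0 0 0 0 0 0" --pt "0 0 0 0 0 0" --pt "0 0 0 0 0 0" --pt "0 0 0 0 0 0"

```text
time: 14.8
tool_pos: [0.552, 0.3269, 0.1525]
ee_rot: [3.142, -0.0, 2.744]
wrist_force: [-0.6, -0.5, -0.5]
width: 0.0594
finger_force: 30.0
```

Request:
carry_out --pt "0.018 -0.014 0 0 0 0" --pt "0.04 -0.032 0 0 0 0" --pt "0.064 -0.052 0 0 0 0" --pt "0.088 -0.072 0 0 0 0" --pt "0.108 -0.088 0 0 0 0"

```text
time: 15.3
tool_pos: [0.4169, 0.2871, 0.1526]
ee_rot: [3.141, -0.0, 2.744]
wrist_force: [-0.3, 0.4, -1.5]
width: 0.0594
finger_force: 30.0
```

Request:
carry_out --pt "-0.017 -0.029 0 0 0 0" --pt "-0.034 -0.058 0 0 0 0" --pt "-0.05 -0.086 0 0 0 0" --pt "-0.067 -0.115 0 0 0 0" --pt "-0.084 -0.143 0 0 0 0"

```text
time: 15.8
tool_pos: [0.4404, 0.122, 0.1528]
ee_rot: [3.141, 0.001, 2.744]
wrist_force: [1.9, 0.3, -1.0]
width: 0.0596
finger_force: 30.0
```

Request:
carry_out --pt "-0.017 -0.029 0 0 0 0" --pt "-0.034 -0.058 0 0 0 0" --pt "-0.05 -0.086 0 0 0 0" --pt "-0.067 -0.115 0 0 0 0" --pt "-0.084 -0.143 0 0 0 0"

```text
time: 16.3
tool_pos: [0.4625, -0.0426, 0.1528]
ee_rot: [3.141, 0.001, 2.744]
wrist_force: [0.2, 1.3, -0.0]
width: 0.0595
finger_force: 30.0
```

Request:
carry_out --pt "-0.017 -0.029 0 0 0 0" --pt "-0.034 -0.058 0 0 0 0" --pt "-0.05 -0.086 0 0 0 0" --pt "-0.067 -0.115 0 0 0 0" --pt "-0.084 -0.143 0 0 0 0"

```text
time: 16.8
tool_pos: [0.4845, -0.207, 0.1527]
ee_rot: [3.142, 0.001, 2.744]
wrist_force: [0.3, -0.5, -0.9]
width: 0.0594
finger_force: 30.0
```

Request:
carry_out --pt "-0.02 -0.034 0 0 0 0" --pt "-0.042 -0.072 0 0 0 0" --pt "-0.065 -0.11 0 0 0 0" --pt "-0.084 -0.143 0 0 0 0" --pt "-0.084 -0.143 0 0 0 0"

```text
time: 17.3
tool_pos: [0.5059, -0.3745, 0.1512]
ee_rot: [-3.14, -0.0, 2.739]
wrist_force: [0.2, 0.5, 0.1]
width: 0.0594
finger_force: 30.0
```

Run:
```python
from h import *
w=snap('wrist','w6');t=snap('top','t6'); o=get_obs();print(o['time'],o['tool_pos'].round(4),ab(o['tool_pos']),o['ee_rot'].round(3),o['width'])
```

```text
17.4 [ 0.5062 -0.3703  0.1518] [-0.6103 -0.1448] [ 3.141e+00 -1.000e-03  2.742e+00] 0.05917229459215953
```

View pics/w6.png

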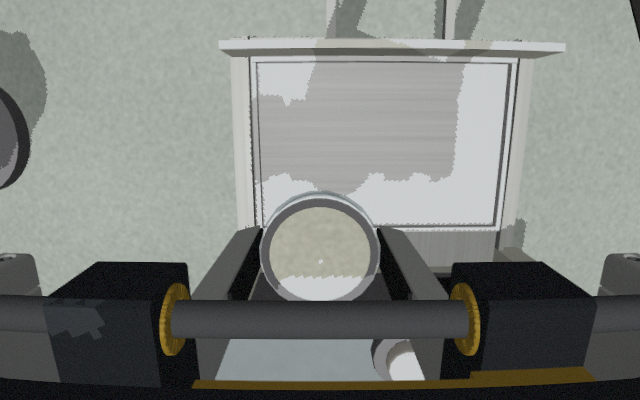

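The wrist view shows the dish held over the tray. The tray's inner floor corners are near (258,62), (512,66) and (497,226).

Run:
```python
from h import *
w=snap('wrist')
for p,z in [((257,62),.022),((258,64),.015),((516,63),.022),((511,66),.015),((495,225),.015),((257,190),.015),((219,45),.062),((565,46),.062)]: print(p,z,ab(onplane(w,[p],z)[0]),'depth',bydepth(w,[p])[0].round(4))
```

```text
(257, 62) 0.022 [-0.5019 -0.1963] depth [ 0.3872 -0.3753  0.0265]
(258, 64) 0.015 [-0.5026 -0.1966] depth [ 0.3882 -0.3756  0.0221]
(516, 63) 0.022 [-0.5008  0.0199] depth [ 0.4692 -0.1764  0.0225]
(511, 66) 0.015 [-0.5025  0.0193] depth [ 0.4704 -0.1782  0.0169]
(495, 225) 0.015 [-0.6449  0.0198] depth [ 0.6002 -0.2334  0.0187]
(257, 190) 0.015 [-0.6111 -0.2015] depth [ 0.4848 -0.4224  0.0169]
(219, 45) 0.062 [-0.4951 -0.2166] depth [ 0.3729 -0.3914  0.0644]
(565, 46) 0.062 [-0.4929  0.0353] depth [ 0.4733 -0.1177  0.0021]
```

Request:
carry_out --pt "0.001 0.004 0.02 0 0 0" --pt "0.001 0.004 0.05 0 0 0" --pt "0.001 0.004 0.08 0 0 0" --pt "0.001 0.004 0.1 0 0 0" --pt "0.001 0.004 0.115 0 0 0"

```text
time: 17.95
tool_pos: [0.5068, -0.3635, 0.0361]
ee_rot: [3.141, -0.002, 2.746]
wrist_force: [-0.3, 0.5, -0.6]
width: 0.0592
finger_force: 30.0
```

Request:
carry_out --pt "0 0 0.008 0 0 0" --pt "0 0 0.014 0 0 0" --pt "0 0 0.018 0 0 0" --pt "0 0 0.019 0 0 0" --pt "0 0 0.019 0 0 0"

```text
time: 18.45
tool_pos: [0.5076, -0.3662, 0.0192]
ee_rot: [-3.141, 0.001, 2.744]
wrist_force: [0.6, -0.4, -0.1]
width: 0.0595
finger_force: 30.0
```

Request:
carry_out --pt "0 0 0 0 0 0" --pt "0 0 0 0 0 0" --pt "0 0 0 0 0 0" --pt "0 0 0 0 0 0" --pt "0 0 0 0 0 0" --jaw 0.77

```text
time: 18.95
tool_pos: [0.5072, -0.3659, 0.0186]
ee_rot: [3.142, 0.0, 2.744]
wrist_force: [-0.2, 0.6, 0.4]
width: 0.0725
finger_force: 0.0
```

Request:
carry_out --pt "0 0 -0.005 0 0 0" --pt "0 0 -0.02 0 0 0" --pt "0 0 -0.05 0 0 0" --pt "0 0 -0.09 0 0 0" --pt "0 0 -0.134 0 0 0"

```text
time: 19.45
tool_pos: [0.5067, -0.3655, 0.1542]
ee_rot: [3.141, -0.001, 2.744]
wrist_force: [1.2, -0.7, 0.1]
width: 0.0726
finger_force: 0.0
```

```bash
cat >> h.py <<'E'
def dishes(t):
    "white discs seen by top camera: centroid on plane of the lid, in ab and world"
    g=t['img'].min(2); hsv=cv2.cvtColor(t['img'],cv2.COLOR_RGB2HSV)
    out=[]
    m=(g>120).astype(np.uint8); m[:, :275]=0;m[:,335:]=0;m[:178]=0;m[305:]=0
    n,l,st,ce=cv2.connectedComponentsWithStats(m)
    return [(ce[i].round(1),onplane(t,[ce[i]],.021)[0].round(4),ab(onplane(t,[ce[i]],.021)[0]),st[i,4]) for i in range(1,n) if 80<st[i,4]<700]
E
python3 - <<'E'
from h import *
t=snap('top','t7');w=snap('wrist','w7');o=get_obs();print(o['time'],o['tool_pos'].round(4),ab(o['tool_pos']),o['width'])
for d in dishes(t): print(*d)
E
```

```text
19.55 [ 0.5105 -0.3687  0.1632] [-0.6136 -0.1417] 0.07230237039508894
[327.9 200.2] [ 0.6592 -0.0777  0.021 ] [-0.6377  0.1842] 257
[306.6 203.7] [ 0.6498 -0.0128  0.021 ] [-0.6039  0.2404] 217
[298.7 221.9] [0.5952 0.0122 0.021 ] [-0.5438  0.2423] 225
[303.2 246.9] [5.202e-01 4.000e-04 2.100e-02] [-0.4792  0.2023] 231
[307.  301.8] [ 0.3617 -0.0068  0.021 ] [-0.336   0.1341] 162
```

View pics/w7.png

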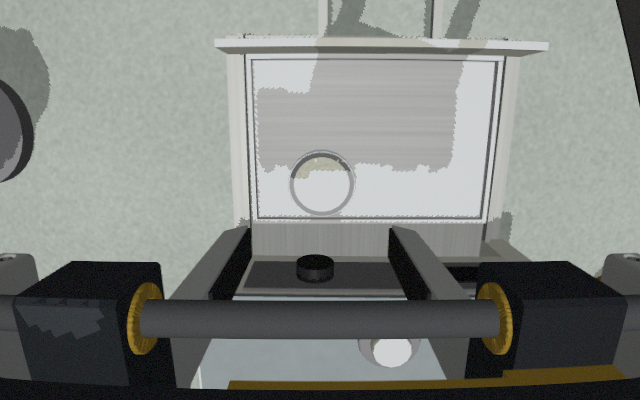

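View top.

Dish 1 lies in the tray at (321,183). The top view suggests dish 4 has moved, so I look at it.

Run:
```python
from h import *
t=snap('top','t8')
for d in dishes(t): print(*d)
a=cv2.convertScaleAbs(cv2.imread('pics/t8.png')[150:320,260:480],alpha=1.4)
cv2.imwrite('pics/t8c.png',cv2.resize(a,None,fx=3,fy=3,interpolation=3))
o=get_obs();print(ab(o['tool_pos']),o['tool_pos'])
```

```text
[327.9 198.9] [ 0.6633 -0.0779  0.021 ] [-0.6415  0.1857] 274
[306.6 203.7] [ 0.6499 -0.0129  0.021 ] [-0.604   0.2404] 217
[298.6 221.9] [0.5952 0.0123 0.021 ] [-0.5437  0.2424] 224
[303.2 246.9] [5.201e-01 5.000e-04 2.100e-02] [-0.4792  0.2023] 231
[306.1 301.7] [ 0.3619 -0.004   0.021 ] [-0.3351  0.1368] 165
[-0.6122 -0.1412] [ 0.50936642 -0.36774276  0.15931116]
```

View pics/t8c.png

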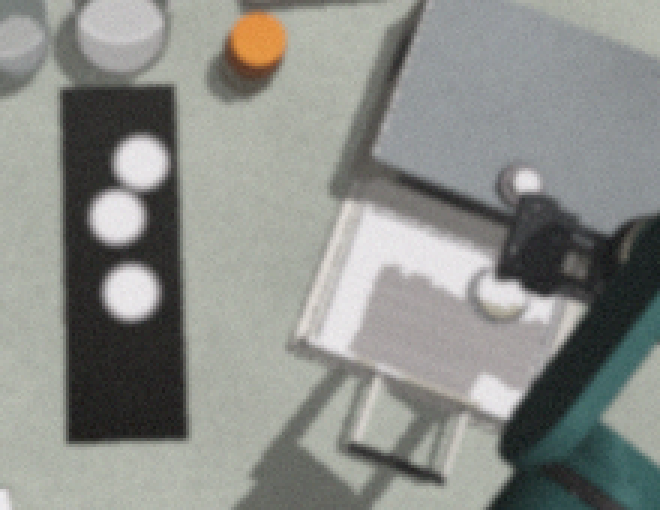

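Dish 4 was knocked to (140,162) in the crop and now touches dish 3 at (117,217). Their contact line is across my finger direction, so the same grasp still works. On to dish 2 at (131,292).

Request:
carry_out --pt "0.01 0.025 0 0 0 0" --pt "0.024 0.06 0 0 0 0" --pt "0.039 0.1 0 0 0 0" --pt "0.053 0.14 0 0 0 0" --pt "0.068 0.18 0 0 0 0" --jaw 1

```text
time: 20.1
tool_pos: [0.5134, -0.1718, 0.1516]
ee_rot: [3.141, -0.002, 2.743]
wrist_force: [0.4, 1.2, 0.4]
width: 0.0937
finger_force: 0.0
```

Request:
carry_out --pt "0.015 0.04 0.01 0 0 0" --pt "0.03 0.08 0.03 0 0 0" --pt "0.046 0.12 0.05 0 0 0" --pt "0.062 0.163 0.06 0 0 0" --pt "0.062 0.163 0.06 0 0 0"

```text
time: 20.6
tool_pos: [0.5176, 0.0059, 0.0895]
ee_rot: [3.141, -0.007, 2.75]
wrist_force: [-0.2, -1.0, 0.4]
width: 0.0939
finger_force: 0.0
```

Request:
carry_out --pt "0 0 0 0 0 0" --pt "0 0 0.005 0 0 0" --pt "0 0 0.01 0 0 0" --pt "0 0 0.01 0 0 0" --pt "0 0 0.01 0 0 0"

```text
time: 21.1
tool_pos: [0.5201, -0.0003, 0.0823]
ee_rot: [-3.142, -0.0, 2.742]
wrist_force: [0.9, -0.6, -0.1]
width: 0.0939
finger_force: 0.0
```

Run:
```python
from h import *
t=snap('top','t9');o=get_obs();print(o['time'],o['tool_pos'].round(4),ab(o['tool_pos']),o['width'])
for d in dishes(t): print(*d)
```

```text
21.15 [ 5.203e-01 -1.000e-04  8.250e-02] [-0.4795  0.2019] 0.09387690394394632
[306.6 203.8] [ 0.6495 -0.0128  0.021 ] [-0.6036  0.2403] 199
```

Request:
carry_out --pt "0 0 0.02 0 0 0" --pt "0 0 0.045 0 0 0" --pt "0 0 0.065 0 0 0" --pt "0 0 0.0775 0 0 0" --pt "0 0 0.0775 0 0 0"

```text
time: 21.65
tool_pos: [0.5202, 0.0005, 0.0045]
ee_rot: [-3.142, -0.0, 2.743]
wrist_force: [0.8, -0.3, 0.3]
width: 0.0936
finger_force: 0.0
```

Request:
carry_out --pt "0 0 0 0 0 0" --pt "0 0 0 0 0 0" --pt "0 0 0 0 0 0" --pt "0 0 0 0 0 0" --pt "0 0 0 0 0 0" --jaw 0

```text
time: 22.15
tool_pos: [0.5204, 0.0007, 0.0052]
ee_rot: [3.141, 0.0, 2.744]
wrist_force: [-0.0, 0.2, -0.2]
width: 0.0595
finger_force: 30.0
```

Request:
carry_out --pt "0 0 0 0 0 0" --pt "0 0 0 0 0 0" --pt "0 0 -0.005 0 0 0" --pt "0 0 -0.015 0 0 0" --pt "0 0 -0.025 0 0 0"

```text
time: 22.65
tool_pos: [0.5201, 0.0008, 0.0307]
ee_rot: [3.142, -0.0, 2.744]
wrist_force: [-0.4, -0.9, -0.4]
width: 0.0591
finger_force: 30.0
```

Request:
carry_out --pt "0 0 -0.025 0 0 0" --pt "0 0 -0.05 0 0 0" --pt "0 0 -0.08 0 0 0" --pt "0 0 -0.11 0 0 0" --pt "0 0 -0.1235 0 0 0"

```text
time: 23.15
tool_pos: [0.5219, 0.0006, 0.158]
ee_rot: [3.14, 0.007, 2.744]
wrist_force: [0.3, -0.6, -0.6]
width: 0.059
finger_force: 30.0
```

Request:
carry_out --pt "0.02 0.022 0 0 0 0" --pt "0.04 0.044 0 0 0 0" --pt "0.061 0.067 0 0 0 0" --pt "0.082 0.09 0 0 0 0" --pt "0.103 0.113 0 0 0 0"

```text
time: 23.65
tool_pos: [0.4682, 0.1458, 0.1533]
ee_rot: [-3.141, -0.0, 2.743]
wrist_force: [0.4, 0.9, 0.3]
width: 0.0594
finger_force: 30.0
```

Request:
carry_out --pt "0.02 0.022 0 0 0 0" --pt "0.04 0.044 0 0 0 0" --pt "0.061 0.067 0 0 0 0" --pt "0.082 0.09 0 0 0 0" --pt "0.102 0.112 0 0 0 0"

```text
time: 24.15
tool_pos: [0.4175, 0.2886, 0.1533]
ee_rot: [-3.141, -0.0, 2.744]
wrist_force: [0.2, 0.2, -0.5]
width: 0.0596
finger_force: 30.0
```

Request:
carry_out --pt "-0.016 0.013 0 0 0 0" --pt "-0.032 0.026 0 0 0 0" --pt "-0.048 0.039 0 0 0 0" --pt "-0.064 0.052 0 0 0 0" --pt "-0.08 0.065 0 0 0 0"

```text
time: 24.65
tool_pos: [0.5177, 0.3167, 0.153]
ee_rot: [-3.141, -0.001, 2.744]
wrist_force: [-0.2, -0.4, -0.2]
width: 0.0592
finger_force: 30.0
```

Request:
carry_out --pt "-0.012 0.01 0 0 0 0" --pt "-0.022 0.018 0 0 0 0" --pt "-0.028 0.023 0 0 0 0" --pt "-0.028 0.023 0 0 0 0" --pt "-0.028 0.023 0 0 0 0"

```text
time: 25.15
tool_pos: [0.5516, 0.3267, 0.1532]
ee_rot: [-3.141, -0.001, 2.744]
wrist_force: [-1.0, -0.1, -0.1]
width: 0.0594
finger_force: 30.0
```

Request:
carry_out --pt "0 0 0 0 0 0" --pt "0 0 0 0 0 0" --pt "0 0 0 0 0 0" --pt "0 0 0 0 0 0" --pt "0 0 0 0 0 0"

```text
time: 25.65
tool_pos: [0.5519, 0.3268, 0.1536]
ee_rot: [3.141, 0.0, 2.744]
wrist_force: [1.0, -0.5, -0.9]
width: 0.0591
finger_force: 30.0
```

Request:
carry_out --pt "0 0 0 0 0 0" --pt "0 0 0 0 0 0" --pt "0 0 0 0 0 0" --pt "0 0 0 0 0 0" --pt "0 0 0 0 0 0"

```text
time: 26.15
tool_pos: [0.552, 0.3268, 0.1535]
ee_rot: [3.142, -0.0, 2.744]
wrist_force: [0.1, -0.1, -0.4]
width: 0.0595
finger_force: 30.0
```

Request:
carry_out --pt "0 0 0 0 0 0" --pt "0 0 0 0 0 0" --pt "0 0 0 0 0 0" --pt "0 0 0 0 0 0" --pt "0 0 0 0 0 0"

```text
time: 26.65
tool_pos: [0.552, 0.3269, 0.1535]
ee_rot: [3.142, -0.0, 2.744]
wrist_force: [0.6, -0.4, -1.5]
width: 0.0594
finger_force: 30.0
```

Request:
carry_out --pt "0 0 0 0 0 0" --pt "0 0 0 0 0 0" --pt "0 0 0 0 0 0" --pt "0 0 0 0 0 0" --pt "0 0 0 0 0 0"

```text
time: 27.15
tool_pos: [0.552, 0.3269, 0.1535]
ee_rot: [3.141, -0.0, 2.744]
wrist_force: [0.0, 1.5, -0.2]
width: 0.0589
finger_force: 30.0
```

Request:
carry_out --pt "0 0 0 0 0 0" --pt "0 0 0 0 0 0" --pt "0 0 0 0 0 0" --pt "0 0 0 0 0 0" --pt "0 0 0 0 0 0"

```text
time: 27.65
tool_pos: [0.552, 0.3268, 0.1535]
ee_rot: [3.141, 0.0, 2.744]
wrist_force: [0.2, -0.3, -1.5]
width: 0.0595
finger_force: 30.0
```

Request:
carry_out --pt "0 0 0 0 0 0" --pt "0 0 0 0 0 0" --pt "0 0 0 0 0 0" --pt "0 0 0 0 0 0" --pt "0 0 0 0 0 0"

```text
time: 28.15
tool_pos: [0.552, 0.3269, 0.1535]
ee_rot: [3.141, 0.0, 2.744]
wrist_force: [-0.3, 0.1, -1.0]
width: 0.0593
finger_force: 30.0
```

Request:
carry_out --pt "0 0 0 0 0 0" --pt "0 0 0 0 0 0" --pt "0 0 0 0 0 0" --pt "0 0 0 0 0 0" --pt "0 0 0 0 0 0"

```text
time: 28.65
tool_pos: [0.552, 0.3268, 0.1535]
ee_rot: [3.142, -0.0, 2.744]
wrist_force: [0.2, -0.4, -0.7]
width: 0.0596
finger_force: 30.0
```

Run:
```python
from h import *
t=snap('top');o=get_obs();print(o['time'],o['tool_pos'].round(4),ab(o['tool_pos']),o['width'])
for d in dishes(t): print(*d)
```

```text
28.7 [0.552  0.3269 0.1535] [-0.3819  0.5155] 0.058885870950750284
[306.5 203.6] [ 0.6501 -0.0127  0.021 ] [-0.6041  0.2406] 211
[298.6 221.9] [0.5953 0.0123 0.021 ] [-0.5438  0.2424] 218
```

Request:
carry_out --pt "0.018 -0.014 0 0 0 0" --pt "0.04 -0.032 0 0 0 0" --pt "0.064 -0.052 0 0 0 0" --pt "0.088 -0.072 0 0 0 0" --pt "0.108 -0.088 0 0 0 0"

```text
time: 29.2
tool_pos: [0.4169, 0.2871, 0.1536]
ee_rot: [3.141, -0.0, 2.744]
wrist_force: [-0.8, -0.3, -0.2]
width: 0.0597
finger_force: 30.0
```

Request:
carry_out --pt "-0.017 -0.024 0 0 0 0" --pt "-0.034 -0.047 0 0 0 0" --pt "-0.05 -0.07 0 0 0 0" --pt "-0.067 -0.094 0 0 0 0" --pt "-0.084 -0.117 0 0 0 0"

```text
time: 29.7
tool_pos: [0.4505, 0.1461, 0.1538]
ee_rot: [3.141, 0.001, 2.744]
wrist_force: [0.7, -0.4, -1.3]
width: 0.0592
finger_force: 30.0
```

Request:
carry_out --pt "-0.017 -0.024 0 0 0 0" --pt "-0.034 -0.047 0 0 0 0" --pt "-0.05 -0.07 0 0 0 0" --pt "-0.067 -0.094 0 0 0 0" --pt "-0.084 -0.117 0 0 0 0"

```text
time: 30.2
tool_pos: [0.4828, 0.0055, 0.1538]
ee_rot: [3.141, 0.001, 2.744]
wrist_force: [-0.6, -0.1, -0.1]
width: 0.0593
finger_force: 30.0
```

Request:
carry_out --pt "-0.017 -0.024 0 0 0 0" --pt "-0.034 -0.047 0 0 0 0" --pt "-0.05 -0.07 0 0 0 0" --pt "-0.067 -0.094 0 0 0 0" --pt "-0.084 -0.117 0 0 0 0"

```text
time: 30.7
tool_pos: [0.5149, -0.1349, 0.1537]
ee_rot: [3.141, 0.0, 2.744]
wrist_force: [-0.4, 0.0, -0.9]
width: 0.0591
finger_force: 30.0
```

Request:
carry_out --pt "-0.02 -0.028 0 0 0 0" --pt "-0.041 -0.058 0 0 0 0" --pt "-0.062 -0.088 0 0 0 0" --pt "-0.082 -0.117 0 0 0 0" --pt "-0.082 -0.117 0 0 0 0"

```text
time: 31.2
tool_pos: [0.5449, -0.2774, 0.1527]
ee_rot: [-3.14, 0.0, 2.739]
wrist_force: [0.2, -1.2, -1.2]
width: 0.0591
finger_force: 30.0
```

Request:
carry_out --pt "0 0 0.02 0 0 0" --pt "0 0 0.05 0 0 0" --pt "0 0 0.08 0 0 0" --pt "0 0 0.1 0 0 0" --pt "0 0 0.11 0 0 0"

```text
time: 31.7
tool_pos: [0.5436, -0.2714, 0.0409]
ee_rot: [3.14, -0.004, 2.744]
wrist_force: [0.1, -0.4, -1.1]
width: 0.0592
finger_force: 30.0
```

Request:
carry_out --pt "-0.001 0 0.008 0 0 0" --pt "-0.001 0 0.016 0 0 0" --pt "-0.001 0 0.022 0 0 0" --pt "-0.001 0 0.025 0 0 0" --pt "-0.001 0 0.025 0 0 0"

```text
time: 32.2
tool_pos: [0.5459, -0.2736, 0.0184]
ee_rot: [3.141, -0.0, 2.744]
wrist_force: [0.5, 0.3, -0.6]
width: 0.0597
finger_force: 30.0
```

Request:
carry_out --pt "0 0 0 0 0 0" --pt "0 0 0 0 0 0" --pt "0 0 0 0 0 0" --pt "0 0 0 0 0 0" --pt "0 0 0 0 0 0" --jaw 0.77

```text
time: 32.7
tool_pos: [0.546, -0.2737, 0.0187]
ee_rot: [3.142, 0.0, 2.744]
wrist_force: [0.5, -0.3, 0.3]
width: 0.0725
finger_force: 0.0
```

Request:
carry_out --pt "0 0 -0.005 0 0 0" --pt "0 0 -0.02 0 0 0" --pt "0 0 -0.05 0 0 0" --pt "0 0 -0.09 0 0 0" --pt "0 0 -0.12 0 0 0"

```text
time: 33.2
tool_pos: [0.5466, -0.2741, 0.1425]
ee_rot: [-3.141, 0.004, 2.744]
wrist_force: [1.2, -0.1, 1.6]
width: 0.0722
finger_force: 0.0
```

Run:
```python
from h import *
t=snap('top');w=snap('wrist','w10');o=get_obs();print(o['time'],o['tool_pos'].round(4),ab(o['tool_pos']),o['width'])
for d in dishes(t): print(*d)
```

```text
33.3 [ 0.5491 -0.2756  0.1467] [-0.613  -0.0409] 0.07281695187057871
[327.1 200.2] [ 0.6592 -0.0754  0.021 ] [-0.6368  0.1863] 308
[306.6 203.7] [ 0.6498 -0.0128  0.021 ] [-0.6039  0.2404] 217
[298.6 221.9] [0.5951 0.0124 0.021 ] [-0.5437  0.2424] 224
[294.1 299.6] [0.3688 0.0306 0.021 ] [-0.328   0.1714] 218
```

View pics/w10.png

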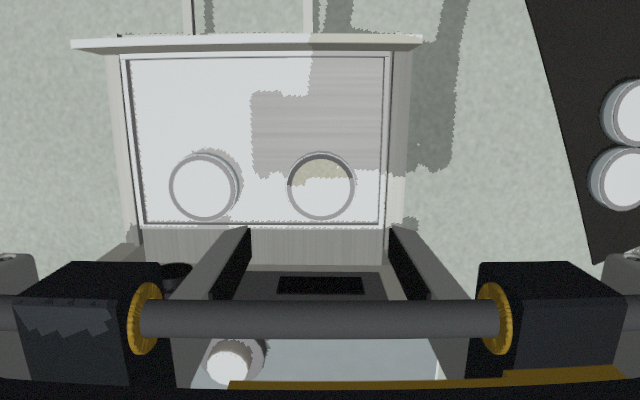

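Both dishes lie flat in the tray, at (205,186) and (321,186). Next is dish 3.

Request:
carry_out --pt "0.006 0.025 0 0 0 0" --pt "0.013 0.055 0 0 0 0" --pt "0.02 0.088 0 0 0 0" --pt "0.028 0.12 0 0 0 0" --pt "0.035 0.15 0 0 0 0" --jaw 1

```text
time: 33.8
tool_pos: [0.5714, -0.1203, 0.1381]
ee_rot: [3.141, -0.001, 2.744]
wrist_force: [0.8, -0.0, 1.3]
width: 0.0943
finger_force: 0.0
```

Request:
carry_out --pt "0.008 0.035 0.01 0 0 0" --pt "0.016 0.07 0.03 0 0 0" --pt "0.024 0.105 0.05 0 0 0" --pt "0.031 0.133 0.058 0 0 0" --pt "0.031 0.133 0.058 0 0 0"

```text
time: 34.3
tool_pos: [0.5931, 0.0165, 0.0779]
ee_rot: [-3.141, -0.005, 2.748]
wrist_force: [-0.2, -0.8, 0.1]
width: 0.094
finger_force: 0.0
```

Request:
carry_out --pt "0 0 0 0 0 0" --pt "0 0 0 0 0 0" --pt "0 0 0 0 0 0" --pt "0 0 0 0 0 0" --pt "0 0 0 0 0 0"

```text
time: 34.8
tool_pos: [0.5949, 0.012, 0.0809]
ee_rot: [3.141, 0.001, 2.743]
wrist_force: [0.3, 0.3, -0.2]
width: 0.094
finger_force: 0.0
```

Run:
```python
from h import *
s=snap('scene','s11');o=get_obs();print(o['time'],o['tool_pos'].round(4),ab(o['tool_pos']),o['width'])
g=s['img'].min(2);m=(g>150).astype(np.uint8);m[:200]=0;m[265:]=0;m[:,:290]=0;m[:,395:]=0
n,l,st,ce=cv2.connectedComponentsWithStats(m)
for i in range(1,n):
    if st[i,4]>30: print(ce[i].round(1),st[i,4],onplane(s,[ce[i]],.021)[0].round(4))
```

```text
34.85 [0.5948 0.0122 0.0808] [-0.5435  0.2421] 0.09382044621142056
[309.3 219.2] 1393 [ 0.6115 -0.0879  0.021 ]
[385.6 204.6] 202 [0.3651 0.0182 0.021 ]
[386.  228.9] 54 [0.4502 0.1007 0.021 ]
[375.4 234.7] 111 [0.4949 0.0977 0.021 ]
[331.1 234.3] 97 [0.6013 0.0089 0.021 ]
[335.1 260.6] 138 [0.6625 0.0986 0.021 ]
[368.  261.9] 109 [0.5913 0.1627 0.021 ]
```

Request:
carry_out --pt "0 0 0.02 0 0 0" --pt "0 0 0.045 0 0 0" --pt "0 0 0.065 0 0 0" --pt "0 0 0.0757 0 0 0" --pt "0 0 0.0757 0 0 0"

```text
time: 35.35
tool_pos: [0.5944, 0.0126, 0.0045]
ee_rot: [-3.141, -0.001, 2.744]
wrist_force: [-0.6, -0.2, 0.7]
width: 0.0939
finger_force: 0.0
```

Request:
carry_out --pt "0 0 0 0 0 0" --pt "0 0 0 0 0 0" --pt "0 0 0 0 0 0" --pt "0 0 0 0 0 0" --pt "0 0 0 0 0 0" --jaw 0

```text
time: 35.85
tool_pos: [0.5948, 0.0128, 0.005]
ee_rot: [3.141, 0.0, 2.744]
wrist_force: [-0.1, 0.2, 0.6]
width: 0.0594
finger_force: 30.0
```

Request:
carry_out --pt "0 0 0 0 0 0" --pt "0 0 0 0 0 0" --pt "0 0 -0.005 0 0 0" --pt "0 0 -0.015 0 0 0" --pt "0 0 -0.025 0 0 0"

```text
time: 36.35
tool_pos: [0.5947, 0.0128, 0.0305]
ee_rot: [3.142, -0.0, 2.744]
wrist_force: [0.0, 0.2, -0.2]
width: 0.0596
finger_force: 30.0
```

Request:
carry_out --pt "0 0 -0.025 0 0 0" --pt "0 0 -0.05 0 0 0" --pt "0 0 -0.08 0 0 0" --pt "0 0 -0.11 0 0 0" --pt "0 0 -0.1235 0 0 0"

```text
time: 36.85
tool_pos: [0.5965, 0.0127, 0.1582]
ee_rot: [3.139, 0.007, 2.744]
wrist_force: [-0.0, -0.2, -0.5]
width: 0.0595
finger_force: 30.0
```

Request:
carry_out --pt "0.025 0.001 0 0 0 0" --pt "0.06 0.003 0 0 0 0" --pt "0.095 0.004 0 0 0 0" --pt "0.13 0.005 0 0 0 0" --pt "0.16 0.006 0 0 0 0"

```text
time: 37.35
tool_pos: [0.4477, 0.0808, 0.153]
ee_rot: [-3.142, -0.001, 2.744]
wrist_force: [0.3, 0.6, 0.6]
width: 0.0595
finger_force: 30.0
```

Request:
carry_out --pt "0.01 0.018 0 0 0 0" --pt "0.022 0.036 0 0 0 0" --pt "0.033 0.054 0 0 0 0" --pt "0.044 0.072 0 0 0 0" --pt "0.055 0.09 0 0 0 0"

```text
time: 37.85
tool_pos: [0.4332, 0.1853, 0.1532]
ee_rot: [-3.142, -0.0, 2.744]
wrist_force: [1.0, 0.3, -0.1]
width: 0.059
finger_force: 30.0
```

Request:
carry_out --pt "0.01 0.018 0 0 0 0" --pt "0.022 0.036 0 0 0 0" --pt "0.033 0.054 0 0 0 0" --pt "0.044 0.072 0 0 0 0" --pt "0.054 0.089 0 0 0 0"

```text
time: 38.35
tool_pos: [0.4179, 0.2884, 0.1531]
ee_rot: [-3.141, -0.0, 2.744]
wrist_force: [0.6, -0.1, -1.1]
width: 0.059
finger_force: 30.0
```

Request:
carry_out --pt "-0.016 0.013 0 0 0 0" --pt "-0.032 0.026 0 0 0 0" --pt "-0.048 0.039 0 0 0 0" --pt "-0.064 0.052 0 0 0 0" --pt "-0.08 0.065 0 0 0 0"

```text
time: 38.85
tool_pos: [0.5178, 0.3167, 0.1529]
ee_rot: [-3.141, -0.001, 2.744]
wrist_force: [-0.6, 0.6, 0.5]
width: 0.0593
finger_force: 30.0
```

Request:
carry_out --pt "-0.012 0.01 0 0 0 0" --pt "-0.022 0.018 0 0 0 0" --pt "-0.028 0.023 0 0 0 0" --pt "-0.028 0.023 0 0 0 0" --pt "-0.028 0.023 0 0 0 0"

```text
time: 39.35
tool_pos: [0.5516, 0.3268, 0.1531]
ee_rot: [-3.141, -0.001, 2.744]
wrist_force: [0.5, -0.7, -0.1]
width: 0.0595
finger_force: 30.0
```

Request:
carry_out --pt "0 0 0 0 0 0" --pt "0 0 0 0 0 0" --pt "0 0 0 0 0 0" --pt "0 0 0 0 0 0" --pt "0 0 0 0 0 0"

```text
time: 39.85
tool_pos: [0.5519, 0.3269, 0.1534]
ee_rot: [3.141, 0.0, 2.744]
wrist_force: [0.2, -0.5, -0.6]
width: 0.0593
finger_force: 30.0
```

Request:
carry_out --pt "0 0 0 0 0 0" --pt "0 0 0 0 0 0" --pt "0 0 0 0 0 0" --pt "0 0 0 0 0 0" --pt "0 0 0 0 0 0"

```text
time: 40.35
tool_pos: [0.552, 0.3268, 0.1533]
ee_rot: [3.142, 0.0, 2.744]
wrist_force: [0.6, 0.5, -0.8]
width: 0.0597
finger_force: 30.0
```

Request:
carry_out --pt "0 0 0 0 0 0" --pt "0 0 0 0 0 0" --pt "0 0 0 0 0 0" --pt "0 0 0 0 0 0" --pt "0 0 0 0 0 0"

```text
time: 40.85
tool_pos: [0.552, 0.3269, 0.1534]
ee_rot: [3.141, 0.0, 2.744]
wrist_force: [0.4, -0.2, -0.6]
width: 0.0596
finger_force: 30.0
```

Request:
carry_out --pt "0 0 0 0 0 0" --pt "0 0 0 0 0 0" --pt "0 0 0 0 0 0" --pt "0 0 0 0 0 0" --pt "0 0 0 0 0 0"

```text
time: 41.35
tool_pos: [0.552, 0.3269, 0.1533]
ee_rot: [3.142, 0.0, 2.744]
wrist_force: [-0.2, 0.1, -1.3]
width: 0.0591
finger_force: 30.0
```

Request:
carry_out --pt "0 0 0 0 0 0" --pt "0 0 0 0 0 0" --pt "0 0 0 0 0 0" --pt "0 0 0 0 0 0" --pt "0 0 0 0 0 0"

```text
time: 41.85
tool_pos: [0.552, 0.3269, 0.1533]
ee_rot: [3.142, 0.0, 2.744]
wrist_force: [0.1, -0.1, -1.4]
width: 0.0595
finger_force: 30.0
```

Request:
carry_out --pt "0 0 0 0 0 0" --pt "0 0 0 0 0 0" --pt "0 0 0 0 0 0" --pt "0 0 0 0 0 0" --pt "0 0 0 0 0 0"

```text
time: 42.35
tool_pos: [0.552, 0.3269, 0.1533]
ee_rot: [3.142, -0.0, 2.744]
wrist_force: [-0.2, -0.2, -0.6]
width: 0.0593
finger_force: 30.0
```

Request:
carry_out --pt "0 0 0 0 0 0" --pt "0 0 0 0 0 0" --pt "0 0 0 0 0 0" --pt "0 0 0 0 0 0" --pt "0 0 0 0 0 0"

```text
time: 42.85
tool_pos: [0.552, 0.3269, 0.1533]
ee_rot: [3.141, 0.0, 2.744]
wrist_force: [0.1, -0.0, -0.2]
width: 0.0592
finger_force: 30.0
```

Run:
```python
from h import *
t=snap('top');o=get_obs();print(o['time'],o['tool_pos'].round(4),ab(o['tool_pos']),o['width'])
for d in dishes(t): print(*d)
```

```text
42.9 [0.552  0.3269 0.1533] [-0.3819  0.5155] 0.059233184911075466
[306.5 203.6] [ 0.6501 -0.0126  0.021 ] [-0.6041  0.2407] 213
```

Request:
carry_out --pt "0.018 -0.014 0 0 0 0" --pt "0.04 -0.032 0 0 0 0" --pt "0.064 -0.052 0 0 0 0" --pt "0.088 -0.072 0 0 0 0" --pt "0.108 -0.088 0 0 0 0"

```text
time: 43.4
tool_pos: [0.4169, 0.2871, 0.1534]
ee_rot: [3.141, -0.0, 2.744]
wrist_force: [1.3, -0.3, -0.8]
width: 0.0592
finger_force: 30.0
```

Request:
carry_out --pt "-0.013 -0.028 0 0 0 0" --pt "-0.026 -0.057 0 0 0 0" --pt "-0.04 -0.085 0 0 0 0" --pt "-0.053 -0.114 0 0 0 0" --pt "-0.066 -0.142 0 0 0 0"

```text
time: 43.9
tool_pos: [0.4241, 0.1299, 0.1536]
ee_rot: [3.141, 0.001, 2.744]
wrist_force: [0.6, -0.3, -1.3]
width: 0.0592
finger_force: 30.0
```

Request:
carry_out --pt "-0.013 -0.028 0 0 0 0" --pt "-0.026 -0.057 0 0 0 0" --pt "-0.04 -0.085 0 0 0 0" --pt "-0.053 -0.114 0 0 0 0" --pt "-0.066 -0.142 0 0 0 0"

```text
time: 44.4
tool_pos: [0.43, -0.0267, 0.1536]
ee_rot: [3.141, 0.001, 2.744]
wrist_force: [-0.1, 0.5, -0.5]
width: 0.0594
finger_force: 30.0
```

Request:
carry_out --pt "-0.013 -0.028 0 0 0 0" --pt "-0.026 -0.057 0 0 0 0" --pt "-0.04 -0.085 0 0 0 0" --pt "-0.053 -0.114 0 0 0 0" --pt "-0.066 -0.142 0 0 0 0"

```text
time: 44.9
tool_pos: [0.4358, -0.1833, 0.1536]
ee_rot: [3.141, 0.001, 2.744]
wrist_force: [0.4, 0.3, -0.9]
width: 0.059
finger_force: 30.0
```

Request:
carry_out --pt "-0.016 -0.034 0 0 0 0" --pt "-0.034 -0.07 0 0 0 0" --pt "-0.052 -0.108 0 0 0 0" --pt "-0.068 -0.142 0 0 0 0" --pt "-0.068 -0.142 0 0 0 0"

```text
time: 45.4
tool_pos: [0.4429, -0.3433, 0.1527]
ee_rot: [-3.14, 0.0, 2.739]
wrist_force: [0.2, 0.9, -1.3]
width: 0.0593
finger_force: 30.0
```

Request:
carry_out --pt "0 0 0.02 0 0 0" --pt "0 0 0.05 0 0 0" --pt "0 0 0.08 0 0 0" --pt "0 0 0.1 0 0 0" --pt "0 0 0.1 0 0 0"

```text
time: 45.9
tool_pos: [0.4415, -0.3363, 0.0496]
ee_rot: [3.138, -0.007, 2.744]
wrist_force: [-0.6, -0.2, 0.0]
width: 0.0597
finger_force: 30.0
```

Run:
```python
from h import *
w=snap('wrist','w12');t=snap('top');o=get_obs();print(o['time'],o['tool_pos'].round(4),ab(o['tool_pos']),o['width'])
```

```text
46.0 [ 0.4438 -0.3386  0.0537] [-0.5404 -0.1398] 0.05924975926868669
```

View pics/w12.png

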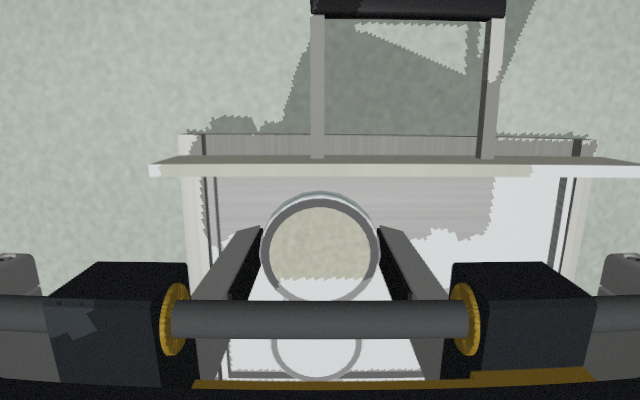

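The third dish is over its slot, with dish 1 clear behind it. I place it, then check the clearances round dish 4.

Request:
carry_out --pt "0 0 0.01 0 0 0" --pt "0 0 0.02 0 0 0" --pt "0 0 0.03 0 0 0" --pt "0 0 0.0345 0 0 0" --pt "0 0 0.0345 0 0 0"

```text
time: 46.5
tool_pos: [0.4431, -0.3387, 0.0178]
ee_rot: [3.141, -0.001, 2.744]
wrist_force: [-0.1, 0.3, -1.7]
width: 0.0592
finger_force: 30.0
```

Request:
carry_out --pt "0 0 0 0 0 0" --pt "0 0 0 0 0 0" --pt "0 0 0 0 0 0" --pt "0 0 0 0 0 0" --pt "0 0 0 0 0 0" --jaw 0.77

```text
time: 47.0
tool_pos: [0.4437, -0.3392, 0.019]
ee_rot: [-3.142, 0.0, 2.744]
wrist_force: [0.2, 0.0, -0.2]
width: 0.0723
finger_force: 0.0
```

Request:
carry_out --pt "0 0 -0.005 0 0 0" --pt "0 0 -0.02 0 0 0" --pt "0 0 -0.05 0 0 0" --pt "0 0 -0.09 0 0 0" --pt "0 0 -0.134 0 0 0"

```text
time: 47.5
tool_pos: [0.4431, -0.3387, 0.1545]
ee_rot: [3.141, -0.001, 2.744]
wrist_force: [1.4, -0.2, -0.0]
width: 0.0724
finger_force: 0.0
```

Run:
```python
from h import *
t=snap('top');w=snap('wrist','w13');o=get_obs();print(o['time'],o['tool_pos'].round(4),ab(o['tool_pos']),o['width'])
for d in dishes(t): print(*d)
hsv=cv2.cvtColor(t['img'],cv2.COLOR_RGB2HSV)
m=((hsv[...,0]<22)&(hsv[...,1]>120)&(hsv[...,2]>90)).astype(np.uint8);n,l,st,ce=cv2.connectedComponentsWithStats(m)
for i in range(1,n):
    if st[i,4]>60: print('orange',ce[i],st[i,4],onplane(t,[ce[i]],.105)[0].round(4))
z=t['range_z'];v,u=np.mgrid[0:400,0:640]
P=bydepth(t,np.c_[u.ravel(),v.ravel()]).reshape(400,640,3)
d=np.linalg.norm(P[...,:2]-[.65,-.0127],axis=2)
m=(z>0)&(d<.22)&(P[...,2]>.06)&(P[...,1]>-.14);n,l,st,ce=cv2.connectedComponentsWithStats(m.astype(np.uint8))
for i in range(1,n):
    if st[i,4]>5: Q=P[l==i];print('tall',ce[i].round(),st[i,4],Q.min(0).round(3),Q.max(0).round(3))
```

```text
47.6 [ 0.4468 -0.3422  0.1626] [-0.5446 -0.1419] 0.0721305165918823
[306.5 203.7] [ 0.6499 -0.0127  0.021 ] [-0.6039  0.2405] 215
orange [369.2718894   90.93087558] 217 [ 0.9735 -0.2077  0.105 ]
orange [345.5245283  162.90566038] 265 [ 0.7512 -0.1258  0.105 ]
orange [ 58.1374269  349.31578947] 1026 [0.2564 0.6613 0.105 ]
tall [300. 149.] 650 [ 0.742 -0.045  0.06 ] [0.864 0.053 0.135]
tall [262. 154.] 377 [0.739 0.072 0.06 ] [0.82  0.152 0.115]
tall [343. 165.] 296 [ 0.722 -0.14   0.061] [ 0.778 -0.098  0.11 ]
tall [239. 181.] 152 [0.688 0.175 0.06 ] [0.76  0.202 0.07 ]
```

Request:
carry_out --pt "-0.004 0.025 0 0 0 0" --pt "-0.01 0.06 0 0 0 0" --pt "-0.017 0.1 0 0 0 0" --pt "-0.023 0.14 0 0 0 0" --pt "-0.03 0.18 0 0 0 0" --jaw 1

```text
time: 48.1
tool_pos: [0.5416, -0.1835, 0.1536]
ee_rot: [3.142, 0.001, 2.743]
wrist_force: [0.6, -0.6, 0.5]
width: 0.094
finger_force: 0.0
```

Request:
carry_out --pt "-0.007 0.04 0 0 0 0" --pt "-0.014 0.08 0.01 0 0 0" --pt "-0.021 0.12 0.03 0 0 0" --pt "-0.028 0.16 0.05 0 0 0" --pt "-0.033 0.201 0.073 0 0 0"

```text
time: 48.6
tool_pos: [0.6507, -0.011, 0.0805]
ee_rot: [3.141, 0.003, 2.744]
wrist_force: [0.4, -0.1, 0.2]
width: 0.094
finger_force: 0.0
```

Request:
carry_out --pt "0 0 0 0 0 0" --pt "0 0 0 0 0 0" --pt "0 0 0 0 0 0" --pt "0 0 0 0 0 0" --pt "0 0 0 0 0 0"

```text
time: 49.1
tool_pos: [0.6495, -0.0136, 0.0813]
ee_rot: [3.141, 0.002, 2.742]
wrist_force: [-0.3, -0.1, 0.4]
width: 0.0937
finger_force: 0.0
```

Run:
```python
from h import *
s=snap('wrist','w14');o=get_obs();print(o['time'],o['tool_pos'].round(4),ab(o['tool_pos']),o['width'])
g=s['img'].min(2);m=(g>150).astype(np.uint8)
n,l,st,ce=cv2.connectedComponentsWithStats(m)
for i in range(1,n):
    if 300<st[i,4]<20000: print(ce[i].round(1),st[i].tolist(),onplane(s,[ce[i]],.021)[0].round(4))
```

```text
49.15 [ 0.6494 -0.0135  0.081 ] [-0.6037  0.2396] 0.09407173441372506
[393.6  18.3] [364, 0, 61, 55, 1829] [0.5519 0.0776 0.021 ]
[ 12.6 170.6] [0, 69, 32, 186, 1090] [ 0.5364 -0.2042  0.021 ]
[  6.3 221. ] [0, 154, 20, 104, 1062] [ 0.566  -0.2311  0.021 ]
[320.8 212.8] [279, 169, 85, 82, 4826] [ 0.6506 -0.0134  0.021 ]
[401.7 291.5] [363, 279, 67, 22, 520] [0.7298 0.0182 0.021 ]
[185.5 363. ] [155, 338, 65, 51, 1933] [ 0.7234 -0.161   0.021 ]
[314.9 361.1] [277, 339, 74, 51, 2823] [ 0.7604 -0.0648  0.021 ]
[406.  358.4] [352, 338, 111, 43, 4293] [0.7866 0.002  0.021 ]
```

Request:
carry_out --pt "0 0 0.02 0 0 0" --pt "0 0 0.045 0 0 0" --pt "0 0 0.065 0 0 0" --pt "0 0 0.0757 0 0 0" --pt "0 0 0.0757 0 0 0"

```text
time: 49.65
tool_pos: [0.649, -0.0128, 0.0043]
ee_rot: [3.142, -0.0, 2.743]
wrist_force: [0.2, -0.8, 0.2]
width: 0.094
finger_force: 0.0
```

Request:
carry_out --pt "0 0 0 0 0 0" --pt "0 0 0 0 0 0" --pt "0 0 0 0 0 0" --pt "0 0 0 0 0 0" --pt "0 0 0 0 0 0" --jaw 0

```text
time: 50.15
tool_pos: [0.6493, -0.0122, 0.0042]
ee_rot: [3.141, 0.0, 2.744]
wrist_force: [0.4, 0.0, 0.8]
width: 0.0591
finger_force: 30.0
```

Request:
carry_out --pt "0 0 0 0 0 0" --pt "0 0 0 0 0 0" --pt "0 0 -0.005 0 0 0" --pt "0 0 -0.015 0 0 0" --pt "0 0 -0.025 0 0 0"

```text
time: 50.65
tool_pos: [0.6493, -0.0123, 0.0299]
ee_rot: [3.142, -0.0, 2.744]
wrist_force: [-0.9, 0.2, -1.0]
width: 0.0591
finger_force: 30.0
```

Request:
carry_out --pt "0 0 -0.025 0 0 0" --pt "0 0 -0.05 0 0 0" --pt "0 0 -0.08 0 0 0" --pt "0 0 -0.11 0 0 0" --pt "0 0 -0.1235 0 0 0"

```text
time: 51.15
tool_pos: [0.651, -0.0124, 0.1578]
ee_rot: [3.139, 0.007, 2.744]
wrist_force: [-0.7, -0.2, -0.5]
width: 0.0591
finger_force: 30.0
```

Request:
carry_out --pt "0.025 0.001 0 0 0 0" --pt "0.06 0.002 0 0 0 0" --pt "0.095 0.003 0 0 0 0" --pt "0.13 0.004 0 0 0 0" --pt "0.165 0.006 0 0 0 0"

```text
time: 51.65
tool_pos: [0.4979, 0.0576, 0.1523]
ee_rot: [3.142, -0.0, 2.743]
wrist_force: [-0.2, 0.5, -0.1]
width: 0.0596
finger_force: 30.0
```

Request:
carry_out --pt "0.03 0.001 0 0 0 0" --pt "0.055 0.002 0 0 0 0" --pt "0.065 0.02 0 0 0 0" --pt "0.075 0.037 0 0 0 0" --pt "0.085 0.054 0 0 0 0"

```text
time: 52.15
tool_pos: [0.4414, 0.1405, 0.1527]
ee_rot: [3.141, 0.0, 2.744]
wrist_force: [0.2, -0.1, 0.5]
width: 0.0594
finger_force: 30.0
```

Request:
carry_out --pt "0.016 0.025 0 0 0 0" --pt "0.032 0.05 0 0 0 0" --pt "0.048 0.076 0 0 0 0" --pt "0.064 0.102 0 0 0 0" --pt "0.08 0.127 0 0 0 0"

```text
time: 52.65
tool_pos: [0.4169, 0.2891, 0.1525]
ee_rot: [-3.142, -0.0, 2.744]
wrist_force: [0.1, 0.0, -1.4]
width: 0.0592
finger_force: 30.0
```

Request:
carry_out --pt "-0.016 0.013 0 0 0 0" --pt "-0.032 0.026 0 0 0 0" --pt "-0.048 0.039 0 0 0 0" --pt "-0.064 0.052 0 0 0 0" --pt "-0.08 0.065 0 0 0 0"

```text
time: 53.15
tool_pos: [0.5169, 0.3171, 0.1523]
ee_rot: [-3.141, -0.0, 2.744]
wrist_force: [-0.4, 0.4, -0.3]
width: 0.0594
finger_force: 30.0
```

Request:
carry_out --pt "-0.012 0.01 0 0 0 0" --pt "-0.022 0.018 0 0 0 0" --pt "-0.028 0.023 0 0 0 0" --pt "-0.028 0.023 0 0 0 0" --pt "-0.028 0.023 0 0 0 0"

```text
time: 53.65
tool_pos: [0.5506, 0.3272, 0.1524]
ee_rot: [-3.141, -0.001, 2.744]
wrist_force: [-0.4, -0.1, -0.5]
width: 0.059
finger_force: 30.0
```

Request:
carry_out --pt "0 0 0 0 0 0" --pt "0 0 0 0 0 0" --pt "0 0 0 0 0 0" --pt "0 0 0 0 0 0" --pt "0 0 0 0 0 0"

```text
time: 54.15
tool_pos: [0.551, 0.3272, 0.1527]
ee_rot: [3.141, 0.0, 2.744]
wrist_force: [-0.4, 1.6, -0.2]
width: 0.0593
finger_force: 30.0
```

Request:
carry_out --pt "0 0 0 0 0 0" --pt "0 0 0 0 0 0" --pt "0 0 0 0 0 0" --pt "0 0 0 0 0 0" --pt "0 0 0 0 0 0"

```text
time: 54.65
tool_pos: [0.5511, 0.3272, 0.1526]
ee_rot: [3.142, 0.0, 2.744]
wrist_force: [0.6, 0.5, -0.8]
width: 0.0594
finger_force: 30.0
```

Request:
carry_out --pt "0 0 0 0 0 0" --pt "0 0 0 0 0 0" --pt "0 0 0 0 0 0" --pt "0 0 0 0 0 0" --pt "0 0 0 0 0 0"

```text
time: 55.15
tool_pos: [0.5511, 0.3273, 0.1526]
ee_rot: [3.141, 0.0, 2.744]
wrist_force: [-0.2, -0.7, -1.2]
width: 0.0596
finger_force: 30.0
```

Request:
carry_out --pt "0 0 0 0 0 0" --pt "0 0 0 0 0 0" --pt "0 0 0 0 0 0" --pt "0 0 0 0 0 0" --pt "0 0 0 0 0 0"

```text
time: 55.65
tool_pos: [0.5511, 0.3272, 0.1526]
ee_rot: [3.141, 0.0, 2.744]
wrist_force: [0.4, -0.0, -1.3]
width: 0.0594
finger_force: 30.0
```

Request:
carry_out --pt "0 0 0 0 0 0" --pt "0 0 0 0 0 0" --pt "0 0 0 0 0 0" --pt "0 0 0 0 0 0" --pt "0 0 0 0 0 0"

```text
time: 56.15
tool_pos: [0.5511, 0.3272, 0.1526]
ee_rot: [3.142, 0.0, 2.744]
wrist_force: [0.9, 0.1, -0.9]
width: 0.0593
finger_force: 30.0
```

Request:
carry_out --pt "0 0 0 0 0 0" --pt "0 0 0 0 0 0" --pt "0 0 0 0 0 0" --pt "0 0 0 0 0 0" --pt "0 0 0 0 0 0"

```text
time: 56.65
tool_pos: [0.5511, 0.3272, 0.1526]
ee_rot: [3.142, -0.0, 2.744]
wrist_force: [-0.0, -0.0, -0.1]
width: 0.0593
finger_force: 30.0
```

Request:
carry_out --pt "0 0 0 0 0 0" --pt "0 0 0 0 0 0" --pt "0 0 0 0 0 0" --pt "0 0 0 0 0 0" --pt "0 0 0 0 0 0"

```text
time: 57.15
tool_pos: [0.5511, 0.3272, 0.1526]
ee_rot: [3.142, 0.0, 2.744]
wrist_force: [-0.2, -0.3, -0.9]
width: 0.0594
finger_force: 30.0
```

Request:
carry_out --pt "0.018 -0.014 0 0 0 0" --pt "0.04 -0.032 0 0 0 0" --pt "0.064 -0.052 0 0 0 0" --pt "0.088 -0.072 0 0 0 0" --pt "0.108 -0.088 0 0 0 0"

```text
time: 57.65
tool_pos: [0.416, 0.2875, 0.1527]
ee_rot: [3.141, -0.0, 2.744]
wrist_force: [0.4, -0.0, -0.2]
width: 0.0592
finger_force: 30.0
```

Request:
carry_out --pt "-0.013 -0.023 0 0 0 0" --pt "-0.026 -0.046 0 0 0 0" --pt "-0.04 -0.07 0 0 0 0" --pt "-0.053 -0.094 0 0 0 0" --pt "-0.066 -0.117 0 0 0 0"

```text
time: 58.15
tool_pos: [0.4329, 0.1535, 0.1529]
ee_rot: [3.141, 0.001, 2.744]
wrist_force: [0.4, -0.0, -0.5]
width: 0.0593
finger_force: 30.0
```

Request:
carry_out --pt "-0.013 -0.023 0 0 0 0" --pt "-0.026 -0.046 0 0 0 0" --pt "-0.04 -0.07 0 0 0 0" --pt "-0.053 -0.094 0 0 0 0" --pt "-0.066 -0.117 0 0 0 0"

```text
time: 58.65
tool_pos: [0.4485, 0.0199, 0.1529]
ee_rot: [3.141, 0.001, 2.744]
wrist_force: [1.0, -0.7, -0.3]
width: 0.0593
finger_force: 30.0
```

Request:
carry_out --pt "-0.013 -0.023 0 0 0 0" --pt "-0.026 -0.046 0 0 0 0" --pt "-0.04 -0.07 0 0 0 0" --pt "-0.053 -0.094 0 0 0 0" --pt "-0.066 -0.117 0 0 0 0"

```text
time: 59.15
tool_pos: [0.464, -0.1135, 0.1528]
ee_rot: [3.141, 0.001, 2.744]
wrist_force: [-0.1, 0.2, 0.2]
width: 0.0593
finger_force: 30.0
```

Request:
carry_out --pt "-0.016 -0.028 0 0 0 0" --pt "-0.034 -0.058 0 0 0 0" --pt "-0.052 -0.09 0 0 0 0" --pt "-0.068 -0.117 0 0 0 0" --pt "-0.068 -0.117 0 0 0 0"

```text
time: 59.65
tool_pos: [0.4813, -0.2501, 0.1523]
ee_rot: [-3.14, 0.0, 2.74]
wrist_force: [0.2, 0.6, -0.5]
width: 0.0595
finger_force: 30.0
```

Request:
carry_out --pt "0 0 0.02 0 0 0" --pt "0 0 0.05 0 0 0" --pt "0 0 0.08 0 0 0" --pt "0 0 0.1 0 0 0" --pt "0 0 0.1 0 0 0"

```text
time: 60.15
tool_pos: [0.4789, -0.2441, 0.049]
ee_rot: [3.14, -0.008, 2.744]
wrist_force: [0.1, 0.1, -0.6]
width: 0.0594
finger_force: 30.0
```

Run:
```python
from h import *
w=snap('wrist','w15');t=snap('top');o=get_obs();print(o['time'],o['tool_pos'].round(4),ab(o['tool_pos']),o['width'])
```

```text
60.25 [ 0.4815 -0.246   0.053 ] [-0.5392 -0.0398] 0.05936695403098864
```

Request:
carry_out --pt "0 0 0.01 0 0 0" --pt "0 0 0.02 0 0 0" --pt "0 0 0.03 0 0 0" --pt "0 0 0.035 0 0 0" --pt "0 0 0.035 0 0 0"

```text
time: 60.75
tool_pos: [0.4808, -0.2462, 0.0165]
ee_rot: [3.141, -0.002, 2.744]
wrist_force: [-0.8, 0.2, 0.2]
width: 0.0592
finger_force: 30.0
```

Request:
carry_out --pt "0 0 0 0 0 0" --pt "0 0 0 0 0 0" --pt "0 0 0 0 0 0" --pt "0 0 0 0 0 0" --pt "0 0 0 0 0 0" --jaw 0.77

```text
time: 61.25
tool_pos: [0.4815, -0.2466, 0.0178]
ee_rot: [3.142, 0.0, 2.744]
wrist_force: [0.6, 0.5, -0.3]
width: 0.0726
finger_force: 0.0
```

Request:
carry_out --pt "0 0 -0.005 0 0 0" --pt "0 0 -0.02 0 0 0" --pt "0 0 -0.05 0 0 0" --pt "0 0 -0.09 0 0 0" --pt "0 0 -0.135 0 0 0"

```text
time: 61.75
tool_pos: [0.4805, -0.246, 0.153]
ee_rot: [3.141, -0.003, 2.744]
wrist_force: [0.4, -0.4, 0.2]
width: 0.0723
finger_force: 0.0
```

Request:
carry_out --pt "0.03 -0.01 0 0 0 0" --pt "0.065 -0.02 0 0 0 0" --pt "0.1 -0.035 0 0 0 0" --pt "0.135 -0.05 0 0 0 0" --pt "0.17 -0.053 0 0 0 0" --jaw 0

```text
time: 62.25
tool_pos: [0.3025, -0.2299, 0.153]
ee_rot: [-3.141, 0.001, 2.743]
wrist_force: [0.2, 0.1, 0.3]
width: 0.0357
finger_force: 0.0
```

Request:
carry_out --pt "0 0 0 0 0 0" --pt "0 0 0 0 0 0" --pt "0 0 0 0 0 0" --pt "0 0 0 0 0 0" --pt "0 0 0 0 0 0"

```text
time: 62.75
tool_pos: [0.3048, -0.2297, 0.1524]
ee_rot: [3.141, -0.0, 2.745]
wrist_force: [-0.1, -0.2, -0.2]
width: 0.0004
finger_force: 0.0
```

Run:
```python
from h import *
t=snap('top','t16');w=snap('wrist','w16');o=get_obs();print(o['time'],o['tool_pos'].round(4),ab(o['tool_pos']),o['width'])
a=cv2.resize(cv2.convertScaleAbs(cv2.imread('pics/t16.png')[170:310,340:480],alpha=1.3),None,fx=2.5,fy=2.5)
b=cv2.copyMakeBorder(cv2.resize(cv2.imread('pics/w16.png'),(450,281)),0,69,0,0,0)
cv2.imwrite('pics/c16.png',np.hstack([a,b]))
```

```text
62.85 [ 0.3046 -0.2296  0.1524] [-0.3698 -0.0934] 0.0003022820995409478
```

View pics/c16.png

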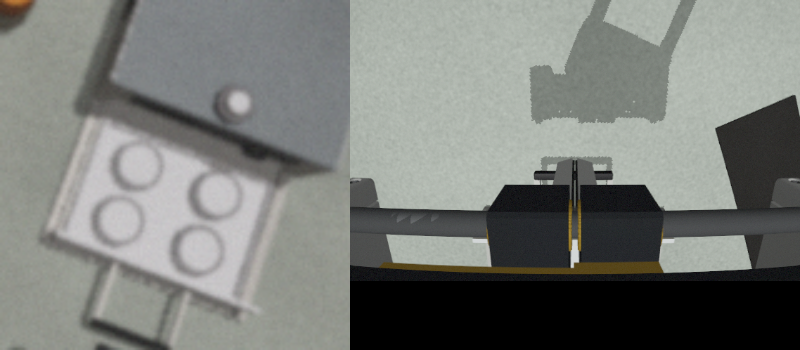

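All four dishes lie flat and apart in the tray, at (137,165), (215,195), (118,220) and (197,250) in the left crop. The shut fingers are in front of the handle bar. I push the tray home gently.

Request:
carry_out --pt "0 0 0.03 0 0 0" --pt "0 0 0.06 0 0 0" --pt "0 0 0.09 0 0 0" --pt "0 0 0.115 0 0 0" --pt "0 0 0.1235 0 0 0"

```text
time: 63.35
tool_pos: [0.3027, -0.2279, 0.0262]
ee_rot: [3.139, -0.005, 2.744]
wrist_force: [-0.7, -0.9, 0.4]
width: 0.0003
finger_force: 0.0
```

Request:
carry_out --pt "-0.012 0 0 0 0 0" --pt "-0.022 0 0 0 0 0" --pt "-0.029 0 0 0 0 0" --pt "-0.034 0 0 0 0 0" --pt "-0.039 0 0 0 0 0"

```text
time: 63.85
tool_pos: [0.3397, -0.2447, 0.0297]
ee_rot: [-3.141, -0.003, 2.744]
wrist_force: [-3.9, 1.7, 4.4]
width: 0.0003
finger_force: 2.5
```

Request:
carry_out --pt "-0.006 0 0 0 0 0" --pt "-0.013 0 0 0 0 0" --pt "-0.021 0 0 0 0 0" --pt "-0.029 0 0 0 0 0" --pt "-0.037 0 0 0 0 0"

```text
time: 64.35
tool_pos: [0.3744, -0.2591, 0.0292]
ee_rot: [3.142, -0.001, 2.744]
wrist_force: [-4.5, 1.4, 4.6]
width: 0.0003
finger_force: 2.4
```

Request:
carry_out --pt "-0.009 0 0 0 0 0" --pt "-0.018 0 0 0 0 0" --pt "-0.027 0 0 0 0 0" --pt "-0.036 0 0 0 0 0" --pt "-0.045 0 0 0 0 0"

```text
time: 64.85
tool_pos: [0.4164, -0.2767, 0.0291]
ee_rot: [3.141, -0.0, 2.744]
wrist_force: [-4.3, 2.0, 3.8]
width: 0.0005
finger_force: 2.5
```

Request:
carry_out --pt "-0.009 0 0 0 0 0" --pt "-0.018 0 0 0 0 0" --pt "-0.027 0 0 0 0 0" --pt "-0.036 0 0 0 0 0" --pt "-0.044 0 0 0 0 0"

```text
time: 65.35
tool_pos: [0.457, -0.2938, 0.029]
ee_rot: [3.141, 0.0, 2.744]
wrist_force: [-5.0, 1.0, 3.4]
width: -0.0001
finger_force: 2.5
```

Request:
carry_out --pt "-0.007 0 0 0 0 0" --pt "-0.014 0 0 0 0 0" --pt "-0.021 0 0 0 0 0" --pt "-0.026 0 0 0 0 0" --pt "-0.03 0 0 0 0 0"

```text
time: 65.85
tool_pos: [0.4843, -0.3052, 0.029]
ee_rot: [3.141, -0.0, 2.744]
wrist_force: [-4.6, 1.9, 3.7]
width: 0.0003
finger_force: 2.4
```

Request:
carry_out --pt "-0.002 0 0 0 0 0" --pt "-0.004 0 0 0 0 0" --pt "-0.006 0 0 0 0 0" --pt "-0.008 0 0 0 0 0" --pt "-0.009 0 0 0 0 0"

```text
time: 66.35
tool_pos: [0.4919, -0.3081, 0.029]
ee_rot: [3.141, -0.001, 2.744]
wrist_force: [-6.4, 4.0, 5.0]
width: 0.0005
finger_force: 3.3
```

Request:
carry_out --pt "-0.001 0 0 0 0 0" --pt "-0.001 0 0 0 0 0" --pt "-0.002 0 0 0 0 0" --pt "-0.002 0 0 0 0 0" --pt "-0.002 0 0 0 0 0"

```text
time: 66.85
tool_pos: [0.4923, -0.3079, 0.0288]
ee_rot: [3.14, -0.005, 2.744]
wrist_force: [-8.1, 5.3, 5.3]
width: 0.0003
finger_force: 4.7
```

Request:
carry_out --pt "-0.001 0 0 0 0 0" --pt "-0.002 0 0 0 0 0" --pt "-0.003 0 0 0 0 0" --pt "-0.003 0 0 0 0 0" --pt "-0.003 0 0 0 0 0"

```text
time: 67.35
tool_pos: [0.4922, -0.3079, 0.0277]
ee_rot: [3.14, -0.012, 2.744]
wrist_force: [-14.4, 6.2, 7.7]
width: 0.0004
finger_force: 7.6
```

Request:
carry_out --pt "0.005 0 0 0 0 0" --pt "0.015 0 0 0 0 0" --pt "0.025 0 0 0 0 0" --pt "0.035 0 0 0 0 0" --pt "0.045 0 0 0 0 0"

```text
time: 67.85
tool_pos: [0.4549, -0.2929, 0.0292]
ee_rot: [-3.142, 0.001, 2.744]
wrist_force: [-0.4, 0.1, -0.5]
width: 0.0007
finger_force: 0.0
```

Request:
carry_out --pt "0 0 -0.035 0 0 0" --pt "0 0 -0.07 0 0 0" --pt "0 0 -0.105 0 0 0" --pt "0 0 -0.14 0 0 0" --pt "0 0 -0.17 0 0 0"

```text
time: 68.35
tool_pos: [0.4552, -0.2932, 0.2014]
ee_rot: [-3.141, 0.003, 2.744]
wrist_force: [-0.3, 0.0, -0.0]
width: 0.0001
finger_force: 0.0
```

Request:
carry_out --pt "0 0 0 0 0 0" --pt "0 0 0 0 0 0" --pt "0 0 0 0 0 0" --pt "0 0 0 0 0 0" --pt "0 0 0 0 0 0"

```text
time: 68.85
tool_pos: [0.4547, -0.2926, 0.1973]
ee_rot: [3.141, -0.003, 2.744]
wrist_force: [-0.7, 0.4, 0.8]
width: 0.0005
finger_force: 0.0
```

Run:
```python
from h import *
t=snap('top');w=snap('wrist','w17');o=get_obs();print(o['time'],o['tool_pos'].round(4),ab(o['tool_pos']))
z=t['range_z'];v,u=np.mgrid[0:400,0:640]
P=bydepth(t,np.c_[u.ravel(),v.ravel()]).reshape(400,640,3)
m=(P[...,2]>.138)&(z>0)&(abs(u-434)<10)&(abs(v-211)<10)&(P[...,2]<.16); print('btn',m.sum(),P[m].mean(0),ab(P[m].mean(0)))
g=t['img'].min(2); m=((g>145)&(abs(u-434)<9)&(abs(v-211)<9)); c=[u[m].mean(),v[m].mean()];print(c,m.sum(),onplane(t,[c],.145),ab(onplane(t,[c],.145)[0]))
h,s_,_=cv2.split(cv2.cvtColor(w['img'],cv2.COLOR_RGB2HSV))
g=w['img'].max(2);m=(g<45).astype(np.uint8);m[230:]=0;n,l,st,ce=cv2.connectedComponentsWithStats(m)
for i in range(1,n):
    if st[i,4]>200: print('dark',ce[i],st[i].tolist(),ab(onplane(w,[ce[i]],.043)[0]))
```

```text
68.95 [ 0.455  -0.2929  0.198 ] [-0.533  -0.0933]
btn 175 [ 0.59937955 -0.35557049  0.14462221] [-0.6904 -0.0951]
[np.float64(435.2142857142857), np.float64(210.38095238095238)] 42 [[ 0.60181568 -0.35902435  0.145     ]] [-0.694  -0.0973]
dark [586.9228084   99.80030297] [512, 0, 128, 230, 15183] [-0.4503  0.158 ]
dark [ 19.88986784 206.65198238] [11, 184, 16, 46, 227] [-0.5544 -0.3977]
```

The pushing force rose while the tray stopped, so it is home. Now I press the button.

Request:
carry_out --pt "-0.03 0 0 0 0 0" --pt "-0.065 -0.001 0 0 0 0" --pt "-0.1 -0.001 0 0 0 0" --pt "-0.135 -0.002 0 0 0 0" --pt "-0.159 -0.002 0 0 0 0"

```text
time: 69.45
tool_pos: [0.6027, -0.3571, 0.1977]
ee_rot: [3.141, -0.001, 2.744]
wrist_force: [-0.0, -0.9, -0.5]
width: 0.0006
finger_force: 0.0
```

Request:
carry_out --pt "0 0 0 0 0 0" --pt "0 0 0.015 0 0 0" --pt "0 0 0.03 0 0 0" --pt "0 0 0.042 0 0 0" --pt "0 0 0.047 0 0 0"

```text
time: 69.95
tool_pos: [0.5993, -0.3555, 0.1495]
ee_rot: [3.141, -0.004, 2.744]
wrist_force: [-1.7, 0.8, 1.4]
width: 0.0003
finger_force: 1.1
```

Request:
carry_out --pt "0 0 0.002 0 0 0" --pt "0 0 0.005 0 0 0" --pt "0 0 0.008 0 0 0" --pt "0 0 0.01 0 0 0" --pt "0 0 0.01 0 0 0"

```text
time: 70.45
tool_pos: [0.6011, -0.3566, 0.1448]
ee_rot: [-3.141, 0.002, 2.744]
wrist_force: [-4.3, 3.3, 8.2]
width: 0.0003
finger_force: 4.0
```

Request:
carry_out --pt "0 0 0.001 0 0 0" --pt "0 0 0.002 0 0 0" --pt "0 0 0.003 0 0 0" --pt "0 0 0.003 0 0 0" --pt "0 0 0.003 0 0 0"

```text
time: 70.95
tool_pos: [0.6011, -0.3566, 0.1446]
ee_rot: [-3.14, 0.004, 2.744]
wrist_force: [-5.8, 3.8, 14.2]
width: 0.0003
finger_force: 7.2
```

Request:
carry_out --pt "0 0 -0.01 0 0 0" --pt "0 0 -0.03 0 0 0" --pt "0 0 -0.06 0 0 0" --pt "0 0 -0.09 0 0 0" --pt "0 0 -0.09 0 0 0"

```text
time: 71.45
tool_pos: [0.6033, -0.358, 0.2353]
ee_rot: [-3.139, 0.012, 2.744]
wrist_force: [0.4, 0.0, 1.0]
width: 0.0006
finger_force: 0.0
```

Request:
carry_out --pt "0.03 0.03 0 0 0 0" --pt "0.06 0.06 0 0 0 0" --pt "0.09 0.09 0 0 0 0" --pt "0.12 0.12 0 0 0 0" --pt "0.12 0.12 0 0 0 0"

```text
time: 71.95
tool_pos: [0.5355, -0.195, 0.2281]
ee_rot: [3.14, -0.002, 2.748]
wrist_force: [-0.1, -0.6, -0.1]
width: 0.0001
finger_force: 0.0
```

Request:
carry_out --pt "0 0 0 0 0 0" --pt "0 0 0 0 0 0" --pt "0 0 0 0 0 0" --pt "0 0 0 0 0 0" --pt "0 0 0 0 0 0"

```text
time: 72.45
tool_pos: [0.5372, -0.2002, 0.2287]
ee_rot: [3.142, -0.0, 2.743]
wrist_force: [-0.3, 0.3, -0.6]
width: 0.0002
finger_force: 0.0
```

Run:
```python
from h import *
A=np.c_[TX,TY];t=snap('top','t18');s=snap('scene','s18');z=t['range_z'];v,u=np.mgrid[0:400,0:640]
P=bydepth(t,np.c_[u.ravel(),v.ravel()]).reshape(400,640,3);Q=P[...,:2]@A
m=(P[...,2]>.138)&(z>0)&(abs(u-434)<10)&(abs(v-211)<10)&(P[...,2]<.16); print('btn',m.sum(),P[m].mean(0).round(4))
m=(z>0)&(P[...,2]>.045)&(P[...,2]<.075)&(Q[...,0]>-.72)&(Q[...,0]<-.45)&(abs(Q[...,1]+.093)<.13)
print('panel',m.sum(),np.percentile(Q[m],[5,50,95],axis=0).round(3).tolist())
dk=(t['img'].max(2)<60)&(Q[...,0]>-.64)&(Q[...,0]<-.53)&(abs(Q[...,1]+.093)<.05)&(P[...,2]<.06)&(P[...,2]>.03)
print('bar',dk.sum(),Q[dk].mean(0).round(4))
o=get_obs();print(o['time'],o['tool_pos'].round(3),o['wrist_force'].round(1))
```

```text
btn 0 [nan nan nan]
panel 38 [[-0.669, -0.128], [-0.591, -0.075], [-0.584, 0.034]]
bar 71 [-0.5872 -0.1033]
72.55 [ 0.537 -0.2    0.229] [ 0.8 -1.1 -0.3]<stdin>:4: RuntimeWarning: Mean of empty slice.
  ret = um.true_divide(
```

```bash
python3 -c "
from bench import *
print(close_job())"
```

```text
the job is handed in; nothing more can be done
None
```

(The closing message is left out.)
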